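# Close the parts cup and take off its outer lid

## Task

The eight-sided metal parts cup stands upside down to dry on the phone repair bench: turn it over so that it stands mouth-up on the green mat and let go of it. Then carry its two nested lids over together, still one inside the other, set them fully home on the cup, and lift off the outer lid alone, straight up over the knob, while the inner lid stays seated in the cup. Finish holding the outer lid level and still in the air, higher than the knob, with nothing but the gripper carrying it; drop nothing and leave everything else on the bench where it is.

Things in the scene. Friction and masses are not known exactly. Their poses are not given: they have to be found in the camera images.
- cup: aluminium cup, regular octagon 54 mm across flats, 60 mm tall, walls 3 mm, base 4 mm, loose, 0.12 kg; lies steadily on a flat. Origin: centre of its open mouth, in the rim's plane; its z axis runs from mouth to closed base (up at the start, mouth down; down once mouth-up); its x and y axes are each square to a pair of flats, flats repeat every 45 degrees. Stands on the mat (top at z = 2 mm)
- cup_mouth (a point): centre of the cup's mouth, in the rim's plane (same point as the cup's origin); the mouth is 48 mm across flats inside
- cup_base (a point): centre of the outside of the cup's closed base, 60 mm from the mouth
- inner_lid: round steel inner lid, loose, 0.10 kg. Origin: centre of underside; z up. Going up: tapered plug 43 mm diameter, 8 mm deep (fits the mouth with 2.5 mm spare all round); disc 54 mm diameter from 8 to 12 mm (rests on the cup's rim); round knob 12 mm diameter up to 55 mm. Starts on the mat, the outer lid nested over it. Seated, its origin lies 8 mm below the rim, 52 mm above the base
- knob_top (a point): top centre of the inner lid's knob, 55 mm above its origin; nested, the top 24 mm of the knob stand out above the outer lid's collar. Lifting this knob lifts both lids, as the outer one rests on the inner one's disc
- outer_lid: round aluminium outer lid, loose, 0.07 kg. Origin: centre of its skirt's lower edge; z up. Skirt 72 mm outside, 67 mm inside; top plate from 10 to 13 mm; in the middle an upright collar 22 mm outside, 16 mm bore, up to 29 mm (its grip), round the knob with 2 mm spare. Nested, the plate rests on the inner disc, origin 2 mm above the inner lid's; on the cup its skirt hangs 6 mm round the rim
- collar_top (a point): top centre of the outer lid's collar, 29 mm above the outer lid's origin
- phone: opened phone body, 155 x 75 x 8 mm, lying between the cup and the lids; origin: centre of underside, long side along its x; leave alone
- display: phone screen panel lying copper side up, 155 x 73 x 5 mm, origin: centre of underside, long side along x; leave alone
- driver: small screwdriver 135 mm long, 14 mm thick, lying along its x; origin under its middle; leave alone
- tweezers: steel tweezers 130 mm long, 6 mm high, lying along its x; origin under the middle; leave alone
- screw_tray: grey tray of screw compartments, 90 x 160 x 18 mm, fixed to the mat; origin: centre of underside
- dispenser: white bottle, 60 mm diameter, 110 mm tall; origin: centre of underside; leave alone
- flux_jar: amber jar, 54 mm diameter, 50 mm tall; origin: centre of underside; leave alone
Mind the look-alikes: they are no part of the job. What is shaped like the cup but blue is not meant. What is shaped like the outer_lid but black is not meant.

How it is judged:
On the way, in this order (a step that is already met when the one before it is completed fails the run):
1. the cup stands mouth-up on the mat, let go (angle between cup's own z axis and vertical above 3.05 rad and height (world z) of cup_base below 0.007 m and contact force between the arm and cup below 0.05 N and linear speed of cup below 0.03 m/s), for 0.2 s.
2. the two lids are carried together, nested, at least 40 mm up (z of outer_lid in the frame of inner_lid between -0.001 and 0.006 m and horizontal distance between outer_lid and inner_lid below 0.006 m and angle between the z axis of outer_lid and the z axis of inner_lid, either way round below 0.1 rad and height (world z) of inner_lid above 0.04 m and contact force between inner_lid and cup below 0.05 N and contact force between the fingers and inner_lid above 0.5 N), for 0.2 s.
3. both lids are home on the upright cup, nested (angle between cup's own z axis and vertical above 3.05 rad and height (world z) of cup_base below 0.007 m and z of inner_lid in the frame of cup between 0.005 and 0.011 m and horizontal distance between inner_lid and cup_mouth below 0.006 m and angle between the z axis of inner_lid and the z axis of cup, either way round below 0.08 rad and z of outer_lid in the frame of inner_lid between -0.001 and 0.006 m and horizontal distance between outer_lid and inner_lid below 0.006 m and angle between the z axis of outer_lid and the z axis of inner_lid, either way round below 0.1 rad and linear speed of inner_lid below 0.03 m/s), for 0.2 s.
At the end, for the whole second after the job is handed in: Cup mouth-up on the mat (5 deg), inner lid seated in it (3 mm in height, 6 mm of centre, 5 deg), both still and untouched; gripper holds the outer lid still, level within 14 deg, its lower edge above the knob (56 mm over the inner lid's underside), touching no inner lid, cup or bottle (angle between cup's own z axis and vertical above 3.05 rad and height (world z) of cup_base below 0.007 m and z of inner_lid in the frame of cup between 0.005 and 0.011 m and horizontal distance between inner_lid and cup_mouth below 0.006 m and angle between the z axis of inner_lid and the z axis of cup, either way round below 0.08 rad and z of outer_lid in the frame of inner_lid above 0.056 m and height (world z) of outer_lid above 0.11 m and angle between outer_lid's own z axis and vertical below 0.25 rad and linear speed of outer_lid below 0.03 m/s and linear speed of each of cup, inner_lid below 0.02 m/s and contact force between the fingers and outer_lid above 1 N and contact force between each of outer_lid, the arm and inner_lid below 0.05 N and contact force between each of outer_lid, the arm and cup below 0.05 N and contact force between outer_lid and dispenser below 0.05 N); the arm keeps its last pose, push and grip.
It fails at once if the inner lid left its seat in the upright cup, or the cup was lifted or tipped, while the outer lid was off it (more than 12 mm above its nested place, or beside it) ((z of outer_lid in the frame of inner_lid above 0.014 m or horizontal distance between outer_lid and inner_lid above 0.04 m) and not (angle between cup's own z axis and vertical above 3.05 rad and height (world z) of cup_base below 0.007 m and z of inner_lid in the frame of cup between 0.005 and 0.011 m and horizontal distance between inner_lid and cup_mouth below 0.006 m and angle between the z axis of inner_lid and the z axis of cup, either way round below 0.08 rad)).
It fails at once if the cup or a lid was let fall ((linear speed of cup above 0.65 m/s and contact force between the fingers and cup below 0.05 N) or (linear speed of inner_lid above 0.65 m/s and contact force between the fingers and inner_lid below 0.05 N) or (linear speed of outer_lid above 0.65 m/s and contact force between each of the fingers, inner_lid and outer_lid below 0.05 N)).
It fails at once if something else on the bench was pushed more than 30 mm (distance of any of phone, display, driver, tweezers, dispenser, flux_jar from where it was at the start of the episode above 0.03 m).
It also fails if it takes over 72 s, if anything falls off the work surface, if the arm or the gripper's body presses on something with over 40 N, if the wrist force passes 120 N, or if a joint passes its speed limit or range.

## Robot

A 6-joint arm with a two-finger parallel gripper is mounted at the origin on the work surface. World frame = base frame: x ahead of the robot, y to its left, z up, the work surface at z = 0. Lengths are in m, angles in rad, forces in N, time in s.
With the tool pointing down it reaches from about 0.3 to 0.875 m from the base axis. Payload 6.4 kg.
Tool frame: the origin (TCP) lies between the finger pads; the fingertips stand ctrl.tip_extent ahead of it and the grasp point (between the pads) is the TCP (ctrl.tip_extent is the distance from the TCP to the fingertips, in m); z points along the fingers, y is the line along which they close (so a half turn about z gives the same grasp; the last joint's range is limited). The gripper opens to 85 mm and grips with 20 to 120 N. Pads are 22 mm wide; open, the fingers measure 114 mm over their backs; the gripper's body (76 mm by 85 mm) begins 54 mm behind the grasp point. The pads swing forward as they close: fully open they stand 13 mm farther back than shut.
Start: joints at [0.905, 0.181, 1.607, -0, 1.354, -0.206], TCP at [0.255, 0.515, 0.25] pointing down, gripper open.
Joint ranges: [-2.99, 2.99], [-0.89, 2.07], [0.3, 2.58], [-1.14, 4.28], [0, 2.63], [-3.12, 3.12]. Speed limits (rad/s): [2.57, 2.57, 3.01, 3.14, 3.14, 3.14].

## Interface

Orientations are given as a unit quaternion [w, x, y, z].
In Python, from bench import ctrl gives the robot as it stands.
- The arm moves only by the tool send_rows, never from a script. Its arguments are lists of equal length, an entry for each row: "dr": the turn, a rotation vector about the tool's x, y, z in units of 6 degrees (1.0 is 6 degrees), a list of three; "xyz": the shift along the tool's x, y, z in cm, a list of three; "jaw": the opening in per cent of the stroke, from 0 (shut) to 100 (fully open). In form: {"dr": [[wx, wy, wz], ...], "xyz": [[dx, dy, dz], ...], "jaw": [jaw, ...]}. A call has exactly 8 rows; each row is the pose to reach, as a shift and turn from the pose commanded when the call began, along the tool's axes at that moment; what a row does not reach only later rows make up. A row lasts 1/8 s, in which the tool goes at most 62.5 mm and 10.7 degrees, less where a joint would pass 70% of its speed; a pose out of reach is approached as far as the arm can. A call with a gripper value outside its range is refused whole. The fingers move at their own pace and stop on an object; the grip force is fixed at half the most. Time passes only in rows, so rows that repeat a pose let the fingers close, or fill a call up. It gives the time, the measured TCP pose, the force, the opening and the grip force at its end, in the units of the state.
- ctrl.get_obs(): the state, without advancing time (a new reading comes with each control period).
- ctrl.camera(name): name is "scene" or "side" or "wrist"; returns the picture (400x640x3 uint8, red, green, blue); there is no depth.
- ctrl.calibration(name): a dict with "camera_matrix" (3x3 intrinsics, pixels), "world_from_camera" (4x4, takes a point from camera to world coordinates). Camera axes: x right, y up, looking along -z (the intrinsics and any distortion apply to the point x, -y, -z); pixel columns grow to the right and rows downward; lengths in m; the calibration is good to about 2 mm. A picture is of the moment at which its call begins: read the wrist's pose just before it. calibration takes no time and is no camera call; for the wrist camera it gives the pose at the moment of the call.
- ctrl.hand_in(): hands the job in; it is judged then, once.
The state is a dict: "time_s": time; "q": joint angles; "dq": joint speeds; "joint_efforts": joint torques, N m; "eef_pos": TCP position; "eef_rot": TCP orientation; "wrist_force": force on the tool from outside, world axes, zero at the start; "torque": the same for the moment, N m; "opening": opening from 0.0 (shut) to 1.0 (fully open); "grasp_force": force on a finger pad.
Only numpy, scipy, OpenCV 4.12 (cv2) and the standard library are available. Lean on these libraries where they do the work, as an engineer would, in place of code of your own. Each camera call takes 0.05 s, during which the arm holds its last target. There are 200 camera calls.

## Working session

There is one attempt and no reset: what is moved stays moved. The work goes in short steps, Python scripts to look and compute and a tool call to move; the robot and the scene stay as the last step left them, time stands still between calls to the robot, and variables do not carry over. Pictures are saved under pics/ and viewed, at most 10 in all, crops included, and the job is handed in when it is done.

Besides the shell and the picture viewer there is one more tool, called after "Request:" as name(argument=value, ...), one argument or row to a line, values as JSON. send_rows: Moves the arm, as the interface text tells. Its arguments: {"type":"object","properties":{"dr":{"type":"array","items":{"type":"array","items":{"type":"number"}}},"xyz":{"type":"array","items":{"type":"array","items":{"type":"number"}}},"jaw":{"type":"array","items":{"type":"number"}}},"required":["dr","xyz","jaw"]}

```bash
mkdir -p pics; ls
python3 - <<'E'
from bench import ctrl
import cv2,numpy as np
o=ctrl.get_obs();print(o, ctrl.tip_extent)
for n in("scene","side","wrist"):
    im=ctrl.camera(n);cv2.imwrite(f"pics/{n}0.png",im[:,:,::-1]);c=ctrl.calibration(n);print(n,c)
E
```

```text
pics
{'time_s': 0.0, 'q': array([ 9.04711722e-01,  1.81529310e-01,  1.60801394e+00,  8.74298319e-06,
        1.35379883e+00, -2.06308322e-01]), 'dq': array([ 0.00202718,  0.00209786, -0.00033563, -0.00106345, -0.00024267,
        0.00061662]), 'joint_efforts': array([-1.11181831e-03, -4.44893575e+01, -3.51319706e+01, -5.96244063e-04,
        9.44548199e-03,  1.40983664e-05]), 'eef_pos': array([0.25481211, 0.51487541, 0.24938786]), 'eef_rot': array([-3.73429836e-04,  2.27869442e-01,  9.73691302e-01, -7.91004743e-04]), 'wrist_force': array([ 1.01730074,  0.156966  , -0.17727261]), 'torque': array([0.01386889, 0.0284405 , 0.00435579]), 'grasp_force': 0.0, 'opening': 0.9980092230639266} 0.019
scene {'camera_matrix': array([[499.24435496,   0.        , 324.22040866],
       [  0.        , 499.24435496, 196.53460632],
       [  0.        ,   0.        ,   1.        ]]), 'world_from_camera': array([[-0.19830712, -0.73537488,  0.64799542,  1.32328864],
       [ 0.98013681, -0.15045214,  0.12921292,  0.17626012],
       [ 0.00247236,  0.66074801,  0.75060373,  0.95289642],
       [ 0.        
[... 234 characters left out ...]
camera': array([[-0.99726944,  0.04535357, -0.0582813 ,  0.51039502],
       [-0.07304629, -0.48977212,  0.86878508,  0.9468695 ],
       [ 0.01085795,  0.87067005,  0.49174768,  0.59334484],
       [ 0.        ,  0.        ,  0.        ,  1.        ]])}
wrist {'camera_matrix': array([[324.76046836,   0.        , 318.35571604],
       [  0.        , 324.76046836, 200.17505367],
       [  0.        ,   0.        ,   1.        ]]), 'world_from_camera': array([[ 0.44415218, -0.84798229, -0.28923154,  0.18189045],
       [ 0.89594858,  0.41956653,  0.14573972,  0.55364356],
       [-0.00223283, -0.3238672 ,  0.94609992,  0.37328851],
       [ 0.        ,  0.        ,  0.        ,  1.        ]])}
```

View pics/scene0.png

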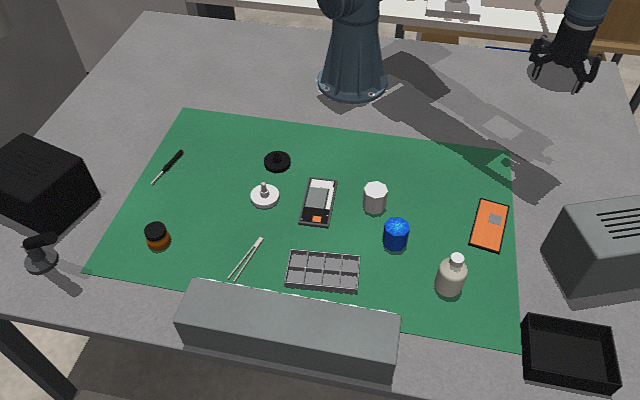

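View pics/side0.png

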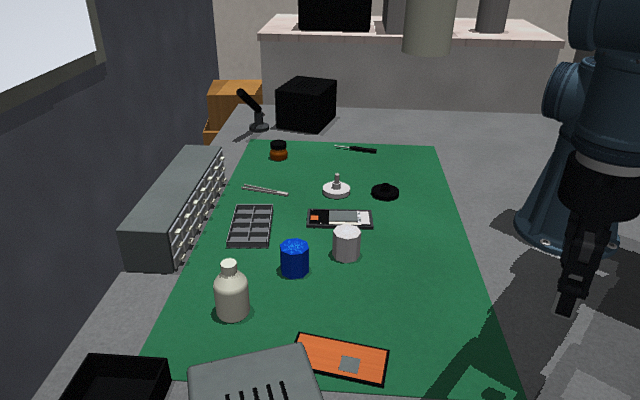

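Candidates: the cup is either the grey octagon at scene (375,197) or the blue one at (396,234), so I choose grey. The lids are either silver with a knob at (265,195) or black at (277,161), so I choose silver. Next I measure from both cameras and check with a close crop.

```bash
cat > h.py <<'E'
from bench import ctrl
import cv2,numpy as np
from scipy.spatial.transform import Rotation as R
def rot(q): return R.from_quat(np.roll(q,-1)).as_matrix()
def cal(n):
    c=ctrl.calibration(n); return c["camera_matrix"],c["world_from_camera"]
def ray(c,u,v,z):
    K,T=c; d=np.linalg.inv(K)@[u,v,1]; d=T[:3,:3]@(d*[1,-1,-1]); o=T[:3,3]
    return o+d*(z-o[2])/d[2]
def proj(c,P):
    K,T=c; p=(np.atleast_2d(P)-T[:3,3])@T[:3,:3]*[1,-1,-1]; p=p@K.T; return p[:,:2]/p[:,2:]
E
python3 - <<'E'
from h import *
s=cal("scene");d=cal("side")
for nm,u,v,z in [("cupbase",375,186,.062),("lid knobtop",263.5,184,.057),("blue top",396,223,.062),("black",277,156,.03),("phone c",318,202,.008),("jar",157,236,.03),("disp",490,225,.005),("disp bl",472,247,.005),("disp tl",478,200,.005),("bottle bottom",450,290,.002),("mat tl",183,108,0),("mat tr",512,150,0),("tray",323,270,.015)]: print(nm,ray(s,u,v,z).round(3))
for nm,u,v,z in [("cupbase",347,231,.062),("knob",337,175,.057),("blue",294,244,.062)]: print("side",nm,ray(d,u,v,z).round(3))
a=cv2.imread("pics/scene0.png")[160:260,235:425];b=cv2.imread("pics/side0.png")[165:285,260:420]
a=cv2.resize(a,(760,400),interpolation=cv2.INTER_CUBIC)
b=cv2.resize(b,None,fx=5,fy=5,interpolation=cv2.INTER_CUBIC)
cv2.imwrite("pics/c1.png",b)
E
```

```text
cupbase [0.496 0.137 0.062]
lid knobtop [ 0.54  -0.131  0.057]
blue top [0.6   0.199 0.062]
black [ 0.411 -0.134  0.03 ]
phone c [0.528 0.002 0.008]
jar [ 0.722 -0.335  0.03 ]
disp [0.514 0.423 0.005]
disp bl [0.589 0.381 0.005]
disp tl [0.439 0.395 0.005]
bottle bottom [0.713 0.335 0.002]
mat tl [ 0.238 -0.475  0.   ]
mat tr [0.228 0.488 0.   ]
tray [0.727 0.055 0.015]
side cupbase [0.501 0.139 0.062]
side knob [ 0.531 -0.126  0.057]
side blue [0.604 0.195 0.062]
```

View pics/c1.png

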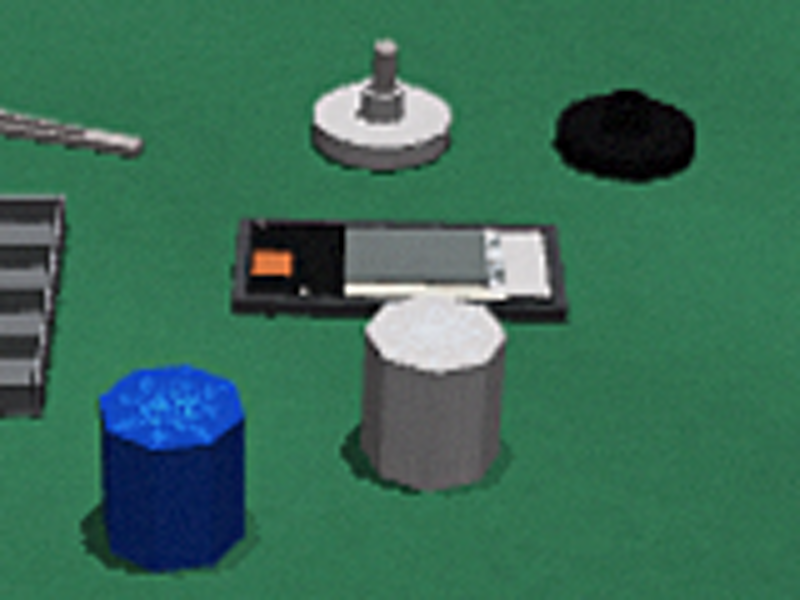

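The crop confirms it: the grey octagonal cup stands base up, the silver lids are nested with the knob showing, and the blue and black ones are decoys. Next I move the wrist over the cup.

Request:
send_rows(
  dr=[
    [0, 0, -1],
    [0, 0, -2],
    [0, 0, -3],
    [0, 0, -4.4],
    [0, 0, -4.4],
    [0, 0, -4.4],
    [0, 0, -4.4],
    [0, 0, -4.4],
  ],
  xyz=[
    [-4.6, -3, 0],
    [-9.2, -6, 0],
    [-13.8, -9, 0],
    [-18.4, -12, 0],
    [-23, -15, 0],
    [-27.6, -18, 0],
    [-32.2, -21, 0],
    [-36.8, -23.6, 0],
  ],
  jaw=[100, 100, 100, 100, 100, 100, 100, 100],
)

```text
time_s: 1.15
eef_pos: [0.4807, 0.1388, 0.2502]
eef_rot: [0.0, -0.0, 1.0, 0.0]
wrist_force: [0.9, -0.1, -0.3]
opening: 1.001
grasp_force: 0.0
```

```bash
cat > fit.py <<'E'
from h import *
# silhouettes of the grey octagon top face in wrist/scene/side: bright low-saturation blob
import sys
o=ctrl.get_obs();print(o["eef_pos"].round(4),o["eef_rot"].round(4),o["q"].round(3),o["time_s"])
c=cal("wrist");im=ctrl.camera("wrist")[:,:,::-1].copy();cv2.imwrite("pics/%s.png"%sys.argv[1],im)
E
python3 fit.py w1
```

```text
[0.4807 0.1388 0.2502] [ 0.e+00 -3.e-04  1.e+00  0.e+00] [ 0.043  0.012  1.791  0.     1.339 -1.528] 1.15
```

View pics/w1.png

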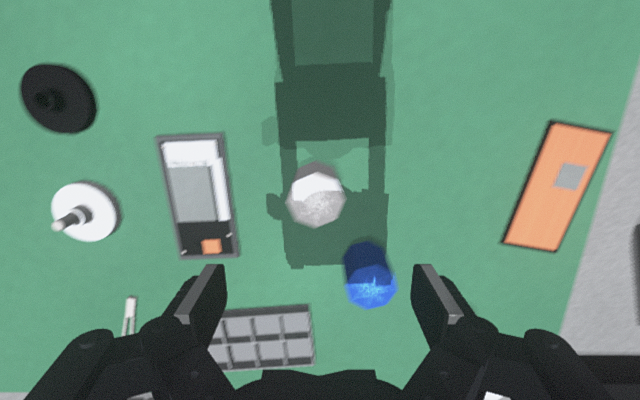

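Wrist view: the cup is at (316,194), the nested lids at (83,212) with the knob top near (57,226), and the blue decoy at (370,275). I fit the cup's pose to its silhouette.

```bash
cat >> h.py <<'E'
from scipy.optimize import minimize
def mask(im,box):
    hsv=cv2.cvtColor(im,cv2.COLOR_BGR2HSV); m=((hsv[...,1]<60)&(hsv[...,2]>50)).astype(np.uint8)
    k=np.zeros_like(m);x0,y0,x1,y1=box;k[y0:y1,x0:x1]=1;m=m*k
    n,l,st,_=cv2.connectedComponentsWithStats(m); return (l==1+np.argmax(st[1:,4])).astype(np.uint8)
def hullmask(c,P,shape,f=8):
    h=cv2.convexHull(proj(c,P).astype(np.float32)); m=np.zeros(shape,np.uint8)
    cv2.fillConvexPoly(m,np.round(h*16).astype(np.int32),1,cv2.LINE_AA,4); return m
def prism(x,y,th,z0=.002,z1=.062,r=.027,n=8):
    a=th+np.pi/n+np.arange(n)*2*np.pi/n; q=r/np.cos(np.pi/n)
    return np.array([[x+q*np.cos(t),y+q*np.sin(t),z] for z in(z0,z1) for t in a])
def fitmask(c,m,gen,p0,steps):
    # soft cost: blurred difference
    M=cv2.GaussianBlur(m.astype(np.float32),(0,0),1.5)
    def cost(p):
        H=cv2.GaussianBlur(hullmask(c,gen(p),m.shape).astype(np.float32)[:],(0,0),1.5); return ((H-M)**2).sum()
    s=np.vstack([p0]+[np.array(p0)+np.eye(len(p0))[i]*steps[i] for i in range(len(p0))])
    r=minimize(cost,p0,method="Nelder-Mead",options=dict(initial_simplex=s,xatol=1e-5,fatol=1e-3)); return r.x,r.fun
E
python3 - <<'E'
from h import *
c=cal("wrist");im=cv2.imread("pics/w1.png")
m=mask(im,(270,150,345,240));print(m.sum(),np.argwhere(m).min(0),np.argwhere(m).max(0))
for t in(0,.2,.4,.6): 
    p,f=fitmask(c,m,lambda p:prism(*p),[.498,.138,t],[.004,.004,.12]); print("wrist",p.round(4),f, np.degrees(p[2])%45)
for n,b in(("scene",(355,175,395,220)),("side",(325,218,368,270))):
    cc=cal(n);mm=mask(cv2.imread(f"pics/{n}0.png"),b)
    for t in (0,.4): p,f=fitmask(cc,mm,lambda p:prism(*p),[.498,.138,t],[.004,.004,.12]);print(n,mm.sum(),p.round(4),f,np.degrees(p[2])%45)
print("knob w",ray(c,57,226,.057),"lid plate", ray(c,84,212,.017))
E
```

```text
3037 [160 285] [228 344]
wrist [0.5109 0.1305 0.4049] 37.270652770996094 23.199838084002383
wrist [0.5109 0.1306 0.4156] 36.72241973876953 23.814402130387293
wrist [0.5109 0.1305 0.4113] 37.38946533203125 23.566738844713754
wrist [0.5106 0.1308 0.3914] 40.67461013793945 22.42341809272615
scene 693 [ 0.5054  0.1394 -0.0661] 1.5089528560638428 41.211044248481095
scene 693 [0.5053 0.1389 0.1445] 1.2479832172393799 8.278125306001382
side 1257 [0.5019 0.1274 0.0772] 158.9464874267578 4.423503375496772
side 1257 [0.5018 0.1289 0.6549] 160.29620361328125 37.523630997374596
knob w [ 0.54004523 -0.14423611  0.057     ] lid plate [ 0.53951262 -0.14280543  0.017     ]
```

Run:
```python
from h import *
o=ctrl.get_obs();c=cal("wrist");T=np.eye(4);T[:3,:3]=rot(o["eef_rot"]);T[:3,3]=o["eef_pos"]
print((np.linalg.inv(T)@c[1]).round(4));print(c[1].round(4))
print(proj(c,[o["eef_pos"]+[0,0,-d] for d in(0,.019,.2)]))
im=cv2.imread("pics/side0.png")
hsv=cv2.cvtColor(im,cv2.COLOR_BGR2HSV);print(hsv[240,325:370:4].tolist(),hsv[225,330:366:4].tolist())
w=cv2.imread("pics/w1.png");w=cv2.resize(w[150:240,270:390],None,fx=6,fy=6,interpolation=cv2.INTER_CUBIC);cv2.imwrite("pics/c2.png",w)
```

```text
[[-5.000e-04  9.462e-01  3.237e-01  8.180e-02]
 [ 1.000e+00  0.000e+00  1.400e-03  1.600e-03]
 [ 1.300e-03  3.237e-01 -9.462e-01 -1.237e-01]
 [ 0.000e+00  0.000e+00  0.000e+00  1.000e+00]]
[[ 0.0031 -0.9453 -0.3261  0.402 ]
 [ 1.      0.0014  0.0054  0.1362]
 [-0.0047 -0.3261  0.9453  0.3739]
 [ 0.      0.      0.      1.    ]]
[[315.2139195  284.67894642]
 [315.74316833 262.81458477]
 [317.91854809 172.94515481]]
[[75, 145, 118], [75, 146, 119], [90, 12, 66], [130, 8, 91], [0, 3, 91], [150, 9, 87], [150, 3, 85], [160, 8, 91], [30, 3, 82], [73, 139, 112], [74, 146, 112], [75, 148, 110]] [[80, 26, 58], [111, 36, 50], [113, 6, 161], [158, 5, 219], [143, 5, 212], [150, 4, 215], [105, 11, 95], [120, 20, 38], [103, 64, 28]]
```

View pics/c2.png

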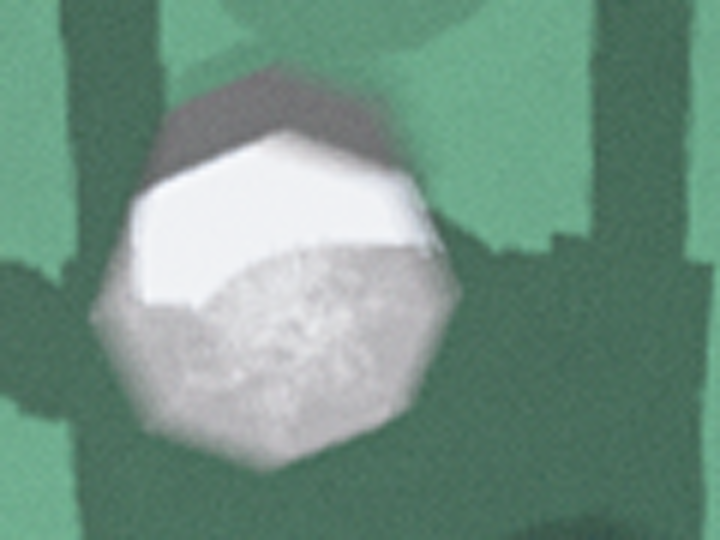

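Crop: the base octagon's centre is at wrist pixel (316,200), with vertices toward the image axes, so the flats sit at about 22.5°. My calibration reading came after the arm had settled and did not match the picture, so I retake both at rest.

Run:
```python
from h import *
ctrl.camera("scene");ctrl.camera("scene")
o=ctrl.get_obs();print(o["eef_pos"].round(4),o["eef_rot"].round(4),abs(o["dq"]).max())
c=cal("wrist");im=ctrl.camera("wrist")[:,:,::-1].copy();cv2.imwrite("pics/w2.png",im)
m=mask(im,(270,150,345,240))
for t in(.2,.4,.6): 
    p,f=fitmask(c,m,lambda p:prism(*p),[.498,.138,t],[.004,.004,.12]); print("wrist",p.round(4),f, np.degrees(p[2])%45)
im=cv2.imread("pics/side0.png");hsv=cv2.cvtColor(im,cv2.COLOR_BGR2HSV)
m=((hsv[...,1]<45)&(hsv[...,2]>75)).astype(np.uint8);k=np.zeros_like(m);k[224:266,330:364]=1;m*=k
p,f=fitmask(cal("side"),m,lambda p:prism(*p),[.498,.138,.4],[.004,.004,.12]);print("side",m.sum(),p.round(4),f)
# lids: skirt cylinder + knob by disk mask
d=lambda p:prism(p[0],p[1],0,.004,.017,.036,48)
im=cv2.imread("pics/w2.png");hsv=cv2.cvtColor(im,cv2.COLOR_BGR2HSV)
print([hsv[212,x].tolist() for x in (60,75,100,115)])
m=((hsv[...,1]<40)&(hsv[...,2]>70)).astype(np.uint8);k=np.zeros_like(m);k[170:250,35:130]=1;m*=k
m=cv2.morphologyEx(m,cv2.MORPH_OPEN,cv2.getStructuringElement(2,(23,23)))
print(m.sum());print("lid",fitmask(c,m,d,[.54,-.135],[.004,.004]))
```

```text
[0.4811 0.1384 0.25  ] [-2.0e-04  1.7e-03  1.0e+00 -1.0e-04] 0.05734245152569808
wrist [0.5045 0.139  0.4502] 8.680834770202637 25.795582262137636
wrist [0.5047 0.1391 0.4107] 8.359999656677246 23.532563372431294
wrist [0.5046 0.139  0.4301] 8.499126434326172 24.641931024370486
side 905 [0.5007 0.1359 0.4749] 48.222808837890625
[[113, 4, 244], [75, 9, 112], [100, 3, 243], [105, 4, 249]]
3205
lid (array([ 0.53563919, -0.13431146]), np.float64(6.529782772064209))
```

```bash
cat >> h.py <<'E'
def tgt(phi,tilt):  # tilt>0: fingers point outward along phi (deg from vertical)
    p,t=np.radians([phi,tilt]); z=np.array([np.sin(t)*np.cos(p),np.sin(t)*np.sin(p),-np.cos(t)]); y=np.array([-np.sin(p),np.cos(p),0])
    return np.column_stack([np.cross(y,z),y,z])
def go(pos,Rt,base=None):
    o=ctrl.get_obs();P,M=(o["eef_pos"],rot(o["eef_rot"])) if base is None else base
    print("dr",(R.from_matrix(M.T@Rt).as_rotvec()*30/np.pi).round(2),"xyz",(M.T@(np.array(pos)-P)*100).round(2),"now",P.round(4))
    return np.array(pos),Rt
E
python3 - <<'E'
from h import *
T=tgt(24,45);g=np.array([.504,.1385,.033]);b=go(g-T[:,2]*.12,T);go(g,T,b)
E
```

```text
dr [-1.57 -7.4  -3.81] xyz [ 5.36 -3.59 13.21] now [0.4803 0.1398 0.2499]
dr [0. 0. 0.] xyz [ 0.  0. 12.] now [0.4265 0.104  0.1179]
```

Request:
send_rows(
  dr=[
    [-0.26, -1.23, -0.63],
    [-0.52, -2.47, -1.27],
    [-0.78, -3.7, -1.9],
    [-1.05, -4.93, -2.54],
    [-1.31, -6.17, -3.17],
    [-1.57, -7.4, -3.81],
    [-1.57, -7.4, -3.81],
    [-1.57, -7.4, -3.81],
  ],
  xyz=[
    [1.8, -1.2, 1],
    [3.6, -2.4, 2],
    [5.36, -3.59, 4],
    [5.36, -3.59, 6],
    [5.36, -3.59, 8],
    [5.36, -3.59, 10.5],
    [5.36, -3.59, 13.21],
    [5.36, -3.59, 13.21],
  ],
  jaw=[100, 100, 100, 100, 100, 100, 100, 100],
)

```text
time_s: 2.35
eef_pos: [0.4234, 0.1139, 0.1365]
eef_rot: [0.365, -0.19, 0.908, 0.076]
wrist_force: [-0.2, 0.2, -0.5]
opening: 0.999
grasp_force: 0.0
```

Run:
```python
from h import *
T=tgt(24,45);g=np.array([.504,.1385,.033])
ctrl.camera("scene");b=go(g,T);print(ctrl.get_obs()["q"].round(2))
c=cal("wrist");im=ctrl.camera("wrist")[:,:,::-1].copy()
for h,col in((prism(g[0],g[1],np.radians(24)),(0,0,255)),):
    cv2.polylines(im,[cv2.convexHull(proj(c,h).astype(np.int32))],True,col,1)
cv2.imwrite("pics/w3.png",im)
```

```text
dr [-0.03 -0.22  0.  ] xyz [ 1.04 -1.05 13.27] now [0.4227 0.1143 0.1362]
[-0.39 -0.4   2.58  1.    0.63 -3.12]
```

View pics/w3.png

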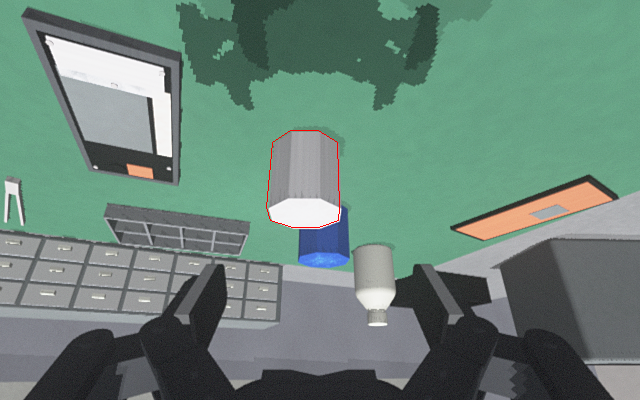

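The outline fits the cup well, so its pose is confirmed. But q3 and q6 sit at their limits, so this approach direction is poor. I'll identify a simple kinematic model from the readings so I can plan tilts inside the joint ranges.

```bash
cat > kin.py <<'E'
from h import *
from scipy.optimize import least_squares
LO=np.array([-2.99,-.89,.3,-1.14,0,-3.12]);HI=np.array([2.99,2.07,2.58,4.28,2.63,3.12])
r=lambda a,t:R.from_euler(a,t).as_matrix()
def fk(q,p,s4=1,s6=1):
    d1,L1,L2,d6,o1,o2,e=p
    M=r("z",q[0]);x=np.array([0,0,d1])
    M=M@r("y",q[1]);x=x+M@[0,o1,L1]
    M=M@r("y",q[2]);x=x+M@[e,0,L2]
    M=M@r("z",s4*q[3])@r("y",q[4]);x=x+M@[0,o2,0]
    M=M@r("z",s6*q[5]);x=x+M@[0,0,d6]
    return x,M
E
python3 - <<'E'
from kin import *
o=ctrl.get_obs();np.save("p3.npy",np.r_[o["q"],o["eef_pos"],o["eef_rot"]])
D=[([0.90471,0.18153,1.60801,0,1.35380,-0.20631],[.25481,.51488,.24939],[-3.7e-4,.22787,.97369,-8e-4]),
([0.043,0.012,1.791,0,1.339,-1.528],[.4807,.1388,.2502],[0,-.0003,1,0]),(o["q"],o["eef_pos"],o["eef_rot"])]
for s4 in(1,-1):
  for s6 in(1,-1):
    A=[fk(np.array(q),np.zeros(7),s4,s6)[1].T@rot(np.array(w)) for q,x,w in D]
    print(s4,s6,[R.from_matrix(a@A[0].T).magnitude().round(3) for a in A]);
    f=lambda p:np.concatenate([fk(np.array(q),p,s4,s6)[0]-x for q,x,w in D])
    s=least_squares(f,[.2,.44,.49,.25,.1,.02,0]);print(s.x.round(4),s.cost**.5,A[0].round(2).tolist())
E
```

```text
Traceback (most recent call last):
AttributeError: 'float' object has no attribute 'round'
```

Run:
```python
from kin import *
a=np.load("p3.npy")
D=[([0.90471,0.18153,1.60801,0,1.35380,-0.20631],[.25481,.51488,.24939],[-3.7e-4,.22787,.97369,-8e-4]),
([0.043,0.012,1.791,0,1.339,-1.528],[.4807,.1388,.2502],[0,-.0003,1,0]),(a[:6],a[6:9],a[9:])]
for s4 in(1,-1):
  for s6 in(1,-1):
    A=[fk(np.array(q),np.zeros(7),s4,s6)[1].T@rot(np.array(w)) for q,x,w in D]
    print(s4,s6,[round(float(R.from_matrix(b@A[0].T).magnitude()),3) for b in A]);
    f=lambda p:np.concatenate([fk(np.array(q),p,s4,s6)[0]-x for q,x,w in D])
    s=least_squares(f,[.2,.44,.49,.25,.1,.02,0]);print(s.x.round(4),s.cost**.5,A[0].round(2).tolist())
```

```text
1 1 [0.0, 0.001, 0.0]
[ 0.3137  0.4379  0.5146  0.2997  0.1179 -0.      0.0857] 0.0001224915770646386 [[-0.0, -1.0, 0.0], [1.0, -0.0, -0.0], [0.0, 0.0, 1.0]]
1 -1 [0.0, 2.644, 0.459]
[ 0.3137  0.4379  0.5146  0.2997  0.1179 -0.      0.0857] 0.0001224915770646386 [[0.4, -0.92, 0.0], [0.92, 0.4, -0.0], [0.0, 0.0, 1.0]]
-1 1 [0.0, 0.001, 1.999]
[-0.4255  0.4585  0.4445 -0.116   0.3171 -0.1992 -0.2092] 0.00015316005727845122 [[-0.0, -1.0, 0.0], [1.0, -0.0, -0.0], [0.0, 0.0, 1.0]]
-1 -1 [0.0, 2.644, 2.379]
[-0.4255  0.4585  0.4445 -0.116   0.3171 -0.1992 -0.2092] 0.00015316005727845122 [[0.4, -0.92, 0.0], [0.92, 0.4, -0.0], [0.0, 0.0, 1.0]]
```

```bash
cat >> kin.py <<'E'
PR=np.array([.3137,.4379,.5146,.2997,.1179,0,.0857]);A0=np.array([[0,-1,0],[1,0,0],[0,0,1.]])
def FK(q): x,M=fk(q,PR); return x,M@A0
def ik(pos,Rt,q0):
    f=lambda q:np.r_[(lambda x,M:np.r_[(x-pos)*5,R.from_matrix(M.T@Rt).as_rotvec()])(*FK(q)),.0005*(q-q0)]
    s=least_squares(f,np.clip(q0,LO+.01,HI-.01),bounds=(LO,HI),max_nfev=60); return s.x,np.abs(s.fun[:6]).max()
SEED=[np.array([a,.2,1.8,b,1.2,c]) for a in(-.3,.4) for b in(-.5,1.,2.5) for c in(-1.5,0,1.5)]
FL=np.diag([-1.,-1,1])
def best(pos,Rt):
    b=(-1,None)
    for s in SEED:
        q,e=ik(pos,Rt,s)
        if e<.004:
            m=np.minimum(q-LO,HI-q).min()
            if m>b[0]: b=(m,q)
    return b
E
time python3 - <<'E'
from kin import *
for phi in (24,-21,69,-66,114,159):
  for F in (0,1):
    row=[]
    for t in (75,60,45,30,15,0,-15,-30,-45,-60,-75):
        m,q=best(np.array([.504,.1385,.033]),tgt(phi,t)@(FL if F else np.eye(3)));row.append(round(m,2))
    print(phi,F,row)
E
```

```text
24 0 [np.float64(0.2), np.float64(0.16), np.float64(0.22), np.float64(0.27), np.float64(0.52), np.float64(0.71), np.float64(0.91), np.float64(0.99), np.float64(0.86), np.float64(0.6), np.float64(0.35)]
24 1 [np.float64(0.2), np.float64(0.16), np.float64(0.22), np.float64(0.35), np.float64(0.52), np.float64(0.71), np.float64(0.91), np.float64(0.99), np.float64(0.86), np.float64(0.6), np.float64(0.35)]
-21 0 [np.float64(0.28), np.float64(0.17), -1, np.float64(0.33), np.float64(0.56), np.float64(0.71), np.float64(0.88), np.float64(1.05), np.float64(0.91), np.float64(0.66), np.float64(0.42)]
-21 1 [np.float64(0.28), np.float64(0.17), -1, np.float64(0.28), np.float64(0.56), np.float64(0.71), np.float64(0.88), np.float64(1.05), np.float64(0.91), np.float64(0.66), np.float64(0.42)]
69 0 [np.float64(0.57), np.float64(0.51), np.float64(0.5), np.float64(0.4), np.float64(0.0), np.float64(0.39), np.float64(0.66), np.float64(0.71), np.float64(0.58), np.float64(0.46), np.float64(0.33)]
69 1 [np.float64(0.57), np.float64(0.51), np.float64(0.5), np.float64(0.53), np.float64(0.6), np.float64(0.71), n
[... 485 characters left out ...]
p.float64(0.82), np.float64(0.64), np.float64(0.36), -1, np.float64(0.35), np.float64(0.18), -1, -1]
114 1 [np.float64(0.81), np.float64(1.0), np.float64(0.9), np.float64(0.82), np.float64(0.75), np.float64(0.71), np.float64(0.69), np.float64(0.45), np.float64(0.18), -1, -1]
159 0 [np.float64(0.42), np.float64(0.66), np.float64(0.91), np.float64(1.05), np.float64(0.88), np.float64(0.71), np.float64(0.56), np.float64(0.28), -1, np.float64(0.17), np.float64(0.28)]
159 1 [np.float64(0.42), np.float64(0.66), np.float64(0.91), np.float64(1.05), np.float64(0.88), np.float64(0.71), np.float64(0.56), np.float64(0.33), -1, np.float64(0.17), np.float64(0.28)]
real	0m22.946s
user	0m23.484s
sys	0m0.060s
```

Run:
```python
from kin import *
np.set_printoptions(precision=2,suppress=True)
for phi,F,ts in((69,1,range(45,-46,-10)),(24,0,range(30,-61,-10)),(24,1,range(30,-61,-10))):
  for z in(.033,.13):
    G=FL if F else np.eye(3); P=np.array([.504,.1385,z])
    m,q=best(P,tgt(phi,0)@G)
    out=[]
    for part in([t for t in ts if t>=0][::-1],[t for t in ts if t<0]):
        qq=q.copy()
        for t in part:
            for k in range(2): qq,e=ik(P,tgt(phi,t)@G,qq)
            out.append((t,qq,round(e,4)))
    print(phi,F,z)
    for t,a,e in sorted(out,key=lambda a:-a[0])[::3]: print(t,a,e)
```

```text
69 1 0.033
45 [-0.41  0.43  2.08  1.01  0.99 -0.79] 0.0
15 [-0.11  0.32  1.98  0.35  0.81  0.01] 0.0
-15 [ 0.17  0.48  1.74 -0.26  1.07  0.68] 0.0
-45 [ 0.35  0.77  1.46 -0.56  1.5   0.93] 0.0
69 1 0.13
45 [-0.41  0.19  2.09  0.9   1.12 -0.57] 0.0
15 [-0.11  0.14  1.95  0.3   1.01  0.1 ] 0.0
-15 [ 0.17  0.32  1.72 -0.24  1.25  0.63] 0.0
-45 [ 0.35  0.62  1.47 -0.56  1.63  0.85] 0.0
24 0 0.033
30 [-0.11  0.21  2.23  0.84  0.35 -2.85] 0.0
0 [ 0.04  0.38  1.87 -0.    0.9  -1.95] 0.0
-30 [ 0.13  0.7   1.46 -0.15  1.49 -1.81] 0.0
-60 [ 0.17  1.06  1.08 -0.24  2.03 -1.81] 0.0
24 0 0.13
30 [-0.11 -0.05  2.22  0.49  0.56 -2.47] 0.0
0 [ 0.04  0.21  1.84 -0.    1.09 -1.95] 0.0
-30 [ 0.13  0.56  1.45 -0.15  1.64 -1.84] 0.0
-60 [ 0.17  0.91  1.11 -0.26  2.14 -1.84] 0.0
24 1 0.033
30 [-0.11  0.21  2.23  0.84  0.35  0.29] 0.0
0 [ 0.04  0.38  1.87 -0.    0.9   1.19] 0.0
-30 [ 0.13  0.7   1.46 -0.15  1.49  1.33] 0.0
-60 [ 0.17  1.06  1.08 -0.24  2.03  1.33] 0.0
24 1 0.13
30 [-0.11 -0.05  2.22  0.49  0.56  0.67] 0.0
0 [ 0.04  0.21  1.84 -0.    1.09  1.19] 0.0
-30 [ 0.13  0.56  1.45 -0.15  1.64  1.3 ] 0.0
-60 [ 0.17  0.91  1.11 -0.26  2.14  1.3 ] 0.0
```

φ=69° with flipped jaw is smooth and well inside limits through ±45°. I generate the rows for getting there.

```bash
cat >> kin.py <<'E'
from scipy.spatial.transform import Slerp
def rows(wps,ns,start=None):
    """wps: list of (pos,R); ns rows for each; prints 8-row calls relative to each call's start"""
    o=ctrl.get_obs();cur=(o["eef_pos"],rot(o["eef_rot"])) if start is None else start
    seq=[];a=cur
    for (p,M),n in zip(wps,ns):
        S=Slerp([0,1],R.from_matrix([a[1],M]))
        for i in range(1,n+1): seq.append((a[0]+(p-a[0])*i/n,S(i/n).as_matrix()))
        a=(p,M)
    while len(seq)%8: seq.append(seq[-1])
    b=cur
    for k in range(0,len(seq),8):
        c=seq[k:k+8]
        print("dr",[(R.from_matrix(b[1].T@M).as_rotvec()*30/np.pi).round(1).tolist() for p,M in c])
        print("xyz",[(b[1].T@(p-b[0])*100).round(1).tolist() for p,M in c]); b=c[-1]
    q=ctrl.get_obs()["q"]
    for i,(p,M) in enumerate(seq):
        q,e=ik(p,M,q); 
        if e>.01 or i%8==7: print("q",i,q.round(2),round(float(e),3))
    return seq[-1]
E
python3 - <<'E'
from kin import *
g=np.array([.504,.1385,.033]);T=tgt(69,45)@FL;P=np.array
y=lambda d:tgt(24+d,0)
w=[(P([.44,.1,.2]),tgt(24,0)),(P([.46,.08,.2]),y(-45)),(P([.47,.06,.2]),y(-90)),(P([.474,.06,.2]),y(-135)),(g-.12*T[:,2],T)]
rows(w,[5,5,4,4,6])
E
```

```text
dr [[-0.0, 1.5, -0.0], [-0.0, 2.9, -0.0], [-0.0, 4.4, -0.0], [-0.0, 5.8, -0.0], [-0.0, 7.3, -0.0], [0.5, 7.3, 1.4], [1.1, 7.2, 2.8], [1.7, 7.1, 4.3]]
xyz [[-1.0, -0.4, -0.8], [-2.1, -0.8, -1.6], [-3.1, -1.2, -2.3], [-4.1, -1.6, -3.1], [-5.1, -2.0, -3.9], [-5.3, -2.6, -3.8], [-5.4, -3.1, -3.6], [-5.6, -3.6, -3.5]]
dr [[0.0, 0.0, 1.5], [0.0, 0.0, 3.0], [0.0, 0.0, 4.9], [0.0, 0.0, 6.8], [0.0, 0.0, 8.6], [0.0, 0.0, 10.5], [0.0, 0.0, 12.4], [0.0, 0.0, 14.3]]
xyz [[-0.4, -0.4, 0.0], [-0.8, -0.8, 0.0], [-1.1, -1.2, 0.0], [-1.4, -1.7, 0.0], [-1.7, -2.2, 0.0], [-1.9, -2.7, 0.0], [-2.0, -2.7, 0.0], [-2.1, -2.7, 0.0]]
dr [[0.0, 0.0, 1.9], [0.0, 0.0, 3.8], [-0.2, 1.2, 3.7], [-0.5, 2.5, 3.7], [-0.7, 3.7, 3.7], [-1.0, 4.9, 3.7], [-1.2, 6.2, 3.6], [-1.5, 7.4, 3.6]]
xyz [[-0.0, 0.1, 0.0], [-0.0, 0.2, 0.0], [-0.0, 0.2, 1.4], [-0.0, 0.2, 2.7], [-0.0, 0.2, 4.1], [-0.1, 0.2, 5.5], [-0.1, 0.2, 6.8], [-0.1, 0.2, 8.2]]
q 7 [-0.07 -0.03  1.94  0.    1.23 -1.59] 0.0
q 15 [-0.12  0.01  1.9   0.    1.23 -0.15] 0.0
q 23 [-0.62  0.2   2.12  0.82  1.21 -0.71] 0.0
```

Request:
send_rows(
  dr=[
    [0, 1.5, 0],
    [0, 2.9, 0],
    [0, 4.4, 0],
    [0, 5.8, 0],
    [0, 7.3, 0],
    [0.5, 7.3, 1.4],
    [1.1, 7.2, 2.8],
    [1.7, 7.1, 4.3],
  ],
  xyz=[
    [-1.0, -0.4, -0.8],
    [-2.1, -0.8, -1.6],
    [-3.1, -1.2, -2.3],
    [-4.1, -1.6, -3.1],
    [-5.1, -2.0, -3.9],
    [-5.3, -2.6, -3.8],
    [-5.4, -3.1, -3.6],
    [-5.6, -3.6, -3.5],
  ],
  jaw=[100, 100, 100, 100, 100, 100, 100, 100],
)

```text
time_s: 3.45
eef_pos: [0.452, 0.0867, 0.2009]
eef_rot: [0.002, 0.031, 1.0, -0.0]
wrist_force: [0.0, 0.2, 0.7]
opening: 1.004
grasp_force: 0.0
```

Run:
```python
from kin import *
g=np.array([.504,.1385,.033]);T=tgt(69,45)@FL;P=np.array
o=ctrl.get_obs();print(o["eef_pos"],o["eef_rot"].round(3),o["q"].round(2),FK(o["q"])[0]-o["eef_pos"])
y=lambda d:tgt(24+d,0)
w=[(P([.47,.06,.2]),y(-90)),(P([.474,.06,.2]),y(-135)),(g-.12*T[:,2],T)]
rows(w,[5,5,6])
```

```text
[0.45199871 0.0867395  0.20090296] [ 0.002  0.031  1.    -0.   ] [-0.07 -0.03  1.94 -0.    1.23 -1.58] [ 4.37569539e-05  9.72407485e-05 -2.16511008e-05]
dr [[0.0, 0.0, 2.1], [0.0, 0.0, 4.2], [0.0, 0.0, 6.2], [0.0, 0.0, 8.3], [0.0, 0.0, 10.4], [0.0, 0.0, 11.9], [0.0, 0.0, 13.4], [0.0, 0.0, 14.9]]
xyz [[-0.4, -0.5, 0.0], [-0.8, -1.0, 0.0], [-1.2, -1.5, 0.1], [-1.6, -2.0, 0.1], [-2.0, -2.6, 0.1], [-2.0, -2.6, 0.1], [-2.1, -2.5, 0.1], [-2.2, -2.5, 0.1]]
dr [[0.0, 0.0, 1.5], [0.0, 0.0, 3.0], [-0.2, 1.2, 3.0], [-0.4, 2.5, 3.0], [-0.6, 3.7, 3.0], [-0.8, 5.0, 2.9], [-1.0, 6.2, 2.9], [-1.2, 7.4, 2.8]]
xyz [[0.0, 0.1, 0.0], [0.0, 0.2, 0.0], [-0.0, 0.2, 1.4], [-0.0, 0.1, 2.7], [-0.0, 0.1, 4.1], [-0.0, 0.1, 5.5], [-0.1, 0.1, 6.8], [-0.1, 0.1, 8.2]]
q 7 [-0.12  0.01  1.9   0.    1.23 -0.07] 0.0
q 15 [-0.62  0.2   2.12  0.82  1.21 -0.71] 0.0
```

Request:
send_rows(
  dr=[
    [0, 0, 1.75],
    [0, 0, 3.5],
    [0, 0, 5.25],
    [0, 0, 7],
    [0, 0, 8.75],
    [0, 0, 10.5],
    [0, 0, 12.25],
    [0, 0, 13.9],
  ],
  xyz=[
    [-0.4, -0.5, 0],
    [-0.8, -1, 0],
    [-1.2, -1.5, 0.1],
    [-1.6, -2, 0.1],
    [-2, -2.6, 0.1],
    [-2, -2.6, 0.1],
    [-2.1, -2.5, 0.1],
    [-2.2, -2.5, 0.1],
  ],
  jaw=[100, 100, 100, 100, 100, 100, 100, 100],
)

```text
time_s: 4.45
eef_pos: [0.4724, 0.0605, 0.2002]
eef_rot: [0.002, 0.688, 0.725, 0.002]
wrist_force: [-0.1, -0.2, 0.3]
opening: 1.001
grasp_force: 0.0
```

Run:
```python
from kin import *
g=np.array([.504,.1385,.033]);T=tgt(69,45)@FL
rows([(g-.11*T[:,2],T)],[8])
```

```text
dr [[-0.2, 0.9, 0.5], [-0.4, 1.8, 1.0], [-0.6, 2.8, 1.4], [-0.8, 3.7, 1.9], [-1.0, 4.6, 2.4], [-1.1, 5.5, 2.9], [-1.3, 6.5, 3.3], [-1.5, 7.4, 3.8]]
xyz [[0.1, 0.0, 1.1], [0.1, 0.1, 2.2], [0.2, 0.1, 3.4], [0.3, 0.2, 4.5], [0.3, 0.2, 5.6], [0.4, 0.3, 6.7], [0.5, 0.3, 7.8], [0.5, 0.4, 8.9]]
q 7 [-0.6   0.22  2.12  0.83  1.19 -0.72] 0.0
```

Request:
send_rows(
  dr=[
    [-0.2, 0.9, 0.5],
    [-0.4, 1.8, 1.0],
    [-0.6, 2.8, 1.4],
    [-0.8, 3.7, 1.9],
    [-1.0, 4.6, 2.4],
    [-1.1, 5.5, 2.9],
    [-1.3, 6.5, 3.3],
    [-1.5, 7.4, 3.8],
  ],
  xyz=[
    [0.1, 0, 1.1],
    [0.1, 0.1, 2.2],
    [0.2, 0.1, 3.4],
    [0.3, 0.2, 4.5],
    [0.3, 0.2, 5.6],
    [0.4, 0.3, 6.7],
    [0.5, 0.3, 7.8],
    [0.5, 0.4, 8.9],
  ],
  jaw=[100, 100, 100, 100, 100, 100, 100, 100],
)

```text
time_s: 5.45
eef_pos: [0.4767, 0.0666, 0.1109]
eef_rot: [-0.22, 0.759, 0.525, 0.316]
wrist_force: [0.5, 0.4, -0.4]
opening: 0.999
grasp_force: 0.0
```

Run:
```python
from kin import *
g=np.array([.504,.1385,.033]);T=tgt(69,45)@FL
ctrl.camera("scene");go(g,T)
o=ctrl.get_obs();c=cal("wrist");im=ctrl.camera("wrist")[:,:,::-1].copy();cv2.imwrite("pics/w4.png",im)
pc=proj(c,g)[0].astype(int);print(pc)
m=mask(im,(max(pc[0]-70,0),max(pc[1]-70,0),pc[0]+70,pc[1]+80));print(m.sum(),hullmask(c,prism(*g[:2],np.radians(24)),m.shape).sum())
p,f=fitmask(c,m,lambda p:prism(*p),[*g[:2],.42],[.004,.004,.1]);print(p.round(4),np.degrees(p[2])%45,f)
```

```text
dr [-0.07 -0.08 -0.02] xyz [1.000e-02 2.000e-01 1.081e+01] now [0.4752 0.0668 0.1087]
[319 207]
6694 6703
[0.5041 0.1396 0.4122] 23.614620135023024 3.0855956077575684
```

Request:
send_rows(
  dr=[
    [0, 0, 0],
    [0, 0, 0],
    [0, 0, 0],
    [0, 0, 0],
    [0, 0, 0],
    [0, 0, 0],
    [0, 0, 0],
    [0, 0, 0],
  ],
  xyz=[
    [0, 0.1, 2.5],
    [0, 0.1, 5],
    [0, 0.1, 7.5],
    [0, 0.1, 9.5],
    [0, 0.1, 10.8],
    [0, 0.1, 10.8],
    [0, 0.1, 10.8],
    [0, 0.1, 10.8],
  ],
  jaw=[100, 100, 100, 100, 100, 100, 30, 30],
)

```text
time_s: 6.55
eef_pos: [0.5061, 0.1368, 0.0356]
eef_rot: [-0.219, 0.76, 0.524, 0.317]
wrist_force: [-3.3, -2.3, 6.0]
opening: 0.625
grasp_force: 61.6
```

Request:
send_rows(
  dr=[
    [0, 0, 0],
    [0, 0, 0],
    [0, 0, 0],
    [0, 0, 0],
    [0, 0, 0],
    [0, 0, 0],
    [0, 0, 0],
    [0, 0, 0],
  ],
  xyz=[
    [0, 0, 0],
    [0, 0, 0],
    [0, 0, 0],
    [0, 0, 0],
    [0, 0, 0],
    [0, 0, 0],
    [0, 0, 0],
    [0, 0, 0],
  ],
  jaw=[30, 30, 30, 30, 30, 30, 30, 30],
)

```text
time_s: 7.55
eef_pos: [0.5062, 0.1368, 0.0356]
eef_rot: [-0.219, 0.76, 0.523, 0.317]
wrist_force: [-2.6, -1.7, 6.4]
opening: 0.623
grasp_force: 62.7
```

Run:
```python
from kin import *
o=ctrl.get_obs();print(o["eef_pos"],o["opening"],o["grasp_force"])
M=rot(o["eef_rot"]);p=o["eef_pos"];T=tgt(69,45)@FL;U=tgt(69,-45)@FL
print(np.degrees(R.from_matrix(M.T@T).as_rotvec()).round(2))
P=np.array;q1=p+[0,0,.08]
# cup frame centre relative to TCP assumed (.504,.139,.032)
w=[(q1,M),(q1+[0,.01,0],tgt(69,0)@FL),(q1+[0,.01,0],U)]
rows(w,[4,6,6])
```

```text
[0.50617915 0.13679658 0.03563241] 0.6230050573739432 62.66240166246746
[-0.14 -0.3   0.04]
dr [[-0.0, 0.0, -0.0], [-0.0, 0.0, -0.0], [-0.0, 0.0, -0.0], [-0.0, 0.0, -0.0], [-0.0, -1.3, 0.0], [-0.0, -2.5, 0.0], [-0.0, -3.8, 0.0], [-0.0, -5.0, 0.0]]
xyz [[1.4, -0.0, -1.4], [2.8, -0.0, -2.8], [4.3, -0.0, -4.2], [5.7, -0.0, -5.6], [5.8, -0.1, -5.5], [5.9, -0.1, -5.4], [6.0, -0.2, -5.3], [6.1, -0.2, -5.2]]
dr [[-0.0, -1.3, 0.0], [-0.0, -2.5, 0.0], [-0.0, -3.8, 0.0], [-0.0, -5.0, 0.0], [-0.0, -6.3, 0.0], [-0.0, -7.5, 0.0], [-0.0, -8.8, 0.0], [-0.0, -10.0, 0.0]]
xyz [[0.2, -0.1, 0.0], [0.3, -0.1, 0.1], [0.3, -0.1, 0.1], [0.3, -0.1, 0.1], [0.3, -0.1, 0.1], [0.3, -0.1, 0.1], [0.3, -0.1, 0.1], [0.3, -0.1, 0.1]]
q 7 [-0.1   0.17  1.95  0.31  0.98  0.1 ] 0.0
q 15 [ 0.36  0.65  1.45 -0.56  1.62  0.87] 0.0
```

Request:
send_rows(
  dr=[
    [0, 0, 0],
    [0, 0, 0],
    [0, 0, 0],
    [0, 0, 0],
    [0, -1.3, 0],
    [0, -2.5, 0],
    [0, -3.8, 0],
    [0, -5.0, 0],
  ],
  xyz=[
    [1.4, 0, -1.4],
    [2.8, 0, -2.8],
    [4.3, 0, -4.2],
    [5.7, 0, -5.6],
    [5.8, -0.1, -5.5],
    [5.9, -0.1, -5.4],
    [6.0, -0.2, -5.3],
    [6.1, -0.2, -5.2],
  ],
  jaw=[30, 30, 30, 30, 30, 30, 30, 30],
)

```text
time_s: 8.55
eef_pos: [0.5062, 0.143, 0.1153]
eef_rot: [-0.074, 0.817, 0.562, 0.107]
wrist_force: [-0.7, 0.1, -0.9]
opening: 0.623
grasp_force: 63.2
```

Request:
send_rows(
  dr=[
    [0, -1.3, 0],
    [0, -2.5, 0],
    [0, -3.8, 0],
    [0, -5, 0],
    [0, -6.3, 0],
    [0, -7.5, 0],
    [0, -8.8, 0],
    [0, -10, 0],
  ],
  xyz=[
    [0.2, -0.1, 0],
    [0.3, -0.1, 0.1],
    [0.3, -0.1, 0.1],
    [0.3, -0.1, 0.1],
    [0.3, -0.1, 0.1],
    [0.3, -0.1, 0.1],
    [0.3, -0.1, 0.1],
    [0.3, -0.1, 0.1],
  ],
  jaw=[30, 30, 30, 30, 30, 30, 30, 30],
)

```text
time_s: 9.55
eef_pos: [0.5065, 0.1468, 0.1145]
eef_rot: [0.216, 0.761, 0.524, -0.315]
wrist_force: [0.5, -0.1, -1.4]
opening: 0.619
grasp_force: 63.2
```

Run:
```python
from kin import *
o=ctrl.get_obs();print(o["eef_pos"],o["opening"],o["grasp_force"])
c=cal("scene");im=ctrl.camera("scene")[:,:,::-1].copy();u=proj(c,o["eef_pos"])[0].astype(int);print(u)
a=im[u[1]-60:u[1]+60,u[0]-80:u[0]+80];cv2.imwrite("pics/s2.png",cv2.resize(a,None,fx=4,fy=4,interpolation=cv2.INTER_CUBIC))
U=tgt(69,-45)@FL;T=tgt(69,45)@FL
M=rot(o["eef_rot"]);print(np.degrees(R.from_matrix(M.T@U).as_rotvec()).round(2))
d=U@(T.T@np.array([-.0015,.0022,-.0036]));print("centre rel",d.round(4))
z=.029-d[2]; pos=np.array([o["eef_pos"][0],o["eef_pos"][1],z+.0]);go(pos,U)
```

```text
[0.50647506 0.14680767 0.11451003] 0.6187968907342483 63.21758779782881
[380 174]
[ 0.03 -0.05  0.16]
centre rel [-0.0033 -0.0026 -0.0015]
dr [-0.01  0.05  0.06] xyz [5.81 0.17 5.75] now [0.5053 0.1473 0.1123]
```

View pics/s2.png

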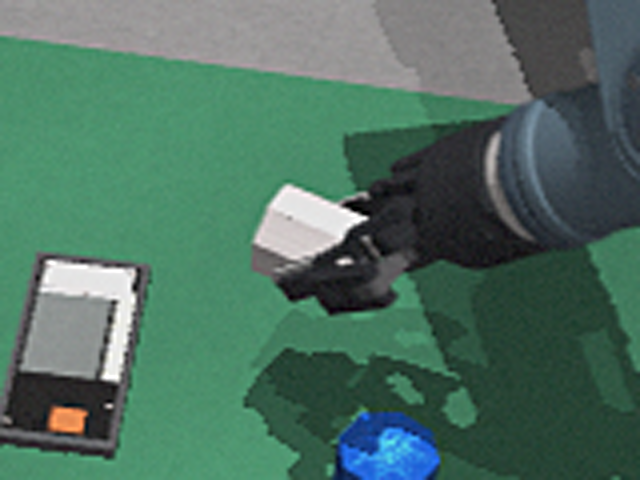

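The cup is held lying, with its mouth toward -y (image left) and clear of the phone. I lower it onto its flat.

Request:
send_rows(
  dr=[
    [0, 0, 0],
    [0, 0, 0],
    [0, 0, 0],
    [0, 0, 0],
    [0, 0, 0],
    [0, 0, 0],
    [0, 0, 0],
    [0, 0, 0],
  ],
  xyz=[
    [1.5, 0, 1.5],
    [3, 0, 3],
    [4.2, 0.1, 4.2],
    [5, 0.1, 5],
    [5.4, 0.1, 5.4],
    [5.6, 0.1, 5.6],
    [5.7, 0.1, 5.7],
    [5.7, 0.1, 5.7],
  ],
  jaw=[30, 30, 30, 30, 30, 30, 30, 30],
)

```text
time_s: 10.6
eef_pos: [0.5075, 0.147, 0.0344]
eef_rot: [0.215, 0.761, 0.525, -0.314]
wrist_force: [-0.1, -0.8, -1.0]
opening: 0.625
grasp_force: 63.3
```

Run:
```python
from kin import *
ctrl.camera("side");o=ctrl.get_obs();print(o["eef_pos"],o["wrist_force"],o["q"].round(2))
```

```text
[0.50753245 0.14700754 0.03444939] [ 0.174265   -0.44156358 -1.36930248] [ 0.36  0.78  1.44 -0.56  1.51  0.93]
```

Request:
send_rows(
  dr=[
    [0, 0, 0],
    [0, 0, 0],
    [0, 0, 0],
    [0, 0, 0],
    [0, 0, 0],
    [0, 0, 0],
    [0, 0, 0],
    [0, 0, 0],
  ],
  xyz=[
    [0.1, 0, 0.1],
    [0.2, 0, 0.2],
    [0.25, 0, 0.25],
    [0.3, 0, 0.3],
    [0.3, 0, 0.3],
    [0.3, 0, 0.3],
    [0.3, 0, 0.3],
    [0.3, 0, 0.3],
  ],
  jaw=[30, 30, 30, 30, 30, 30, 30, 30],
)

```text
time_s: 11.65
eef_pos: [0.5072, 0.1468, 0.0303]
eef_rot: [0.215, 0.761, 0.525, -0.314]
wrist_force: [-2.8, 0.9, 4.7]
opening: 0.623
grasp_force: 63.5
```

Request:
send_rows(
  dr=[
    [0, 0, 0],
    [0, 0, 0],
    [0, 0, 0],
    [0, 0, 0],
    [0, 0, 0],
    [0, 0, 0],
    [0, 0, 0],
    [0, 0, 0],
  ],
  xyz=[
    [0, 0, 0],
    [0, 0, 0],
    [0, 0, 0],
    [0, 0, 0],
    [0, 0, -1.5],
    [0, 0, -4.5],
    [0, 0, -9],
    [0, 0, -14],
  ],
  jaw=[100, 100, 100, 100, 100, 100, 100, 100],
)

```text
time_s: 12.65
eef_pos: [0.5428, 0.2401, 0.1308]
eef_rot: [0.215, 0.761, 0.525, -0.314]
wrist_force: [0.5, -0.7, -0.2]
opening: 1.002
grasp_force: 0.0
```

Run:
```python
from kin import *
g=np.array([.504,.144,.031]);T=tgt(69,45)@FL;V=tgt(69,0)@FL
o=ctrl.get_obs();rows([(np.array([.49,.13,.20]),V),(g-.11*T[:,2],T)],[8,8])
c=cal("wrist");im=ctrl.camera("wrist")[:,:,::-1].copy();cv2.imwrite("pics/w5.png",im)
def lying(p,L=.06,r=.027):
    x,y,ph=p;d=np.array([np.cos(ph),np.sin(ph),0]);n=np.array([-d[1],d[0],0]);a=np.pi/8+np.arange(8)*np.pi/4;q=r/np.cos(np.pi/8)
    return np.array([np.array([x,y,.029])+d*s+n*q*np.cos(t)+np.array([0,0,1])*q*np.sin(t) for s in(-L/2,L/2) for t in a])
pc=proj(c,g)[0].astype(int);print(pc)
m=mask(im,(max(pc[0]-80,0),max(pc[1]-80,0),pc[0]+80,pc[1]+80))
p,f=fitmask(c,m,lying,[.504,.144,1.2],[.004,.004,.1]);print(m.sum(),p.round(4),np.degrees(p[2]),f)
```

```text
dr [[-0.0, 0.9, 0.0], [-0.0, 1.9, 0.0], [-0.0, 2.8, 0.0], [-0.0, 3.7, 0.0], [-0.0, 4.7, 0.0], [-0.0, 5.6, 0.0], [-0.0, 6.5, 0.0], [-0.0, 7.5, 0.0]]
xyz [[-1.7, -0.1, 0.5], [-3.4, -0.3, 0.9], [-5.1, -0.4, 1.4], [-6.8, -0.5, 1.8], [-8.4, -0.6, 2.3], [-10.1, -0.8, 2.7], [-11.8, -0.9, 3.2], [-13.5, -1.0, 3.7]]
dr [[-0.0, 0.9, -0.0], [-0.0, 1.9, -0.0], [-0.0, 2.8, -0.0], [-0.0, 3.7, -0.0], [-0.0, 4.7, -0.0], [-0.0, 5.6, -0.0], [-0.0, 6.6, -0.0], [-0.0, 7.5, -0.0]]
xyz [[-0.7, 0.1, 1.1], [-1.5, 0.2, 2.3], [-2.2, 0.3, 3.4], [-3.0, 0.4, 4.6], [-3.7, 0.5, 5.7], [-4.5, 0.6, 6.8], [-5.2, 0.7, 8.0], [-6.0, 0.8, 9.1]]
q 7 [ 0.02  0.08  1.83 -0.    1.24  0.39] 0.0
q 15 [-0.59  0.22  2.13  0.84  1.18 -0.72] 0.0
[315 195]
7074 [0.5073 0.1427 1.2437] 71.25826878281119 1605.4451904296875
```

Request:
send_rows(
  dr=[
    [0, 0.9, 0],
    [0, 1.9, 0],
    [0, 2.8, 0],
    [0, 3.7, 0],
    [0, 4.7, 0],
    [0, 5.6, 0],
    [0, 6.5, 0],
    [0, 7.5, 0],
  ],
  xyz=[
    [-1.7, -0.1, 0.5],
    [-3.4, -0.3, 0.9],
    [-5.1, -0.4, 1.4],
    [-6.8, -0.5, 1.8],
    [-8.4, -0.6, 2.3],
    [-10.1, -0.8, 2.7],
    [-11.8, -0.9, 3.2],
    [-13.5, -1, 3.7],
  ],
  jaw=[100, 100, 100, 100, 100, 100, 100, 100],
)

```text
time_s: 13.7
eef_pos: [0.4902, 0.1285, 0.1996]
eef_rot: [-0.002, 0.823, 0.568, 0.004]
wrist_force: [-0.4, -0.4, -0.1]
opening: 1.002
grasp_force: 0.0
```

Request:
send_rows(
  dr=[
    [0, 0.9, 0],
    [0, 1.9, 0],
    [0, 2.8, 0],
    [0, 3.7, 0],
    [0, 4.7, 0],
    [0, 5.6, 0],
    [0, 6.6, 0],
    [0, 7.5, 0],
  ],
  xyz=[
    [-0.7, 0.1, 1.1],
    [-1.5, 0.2, 2.3],
    [-2.2, 0.3, 3.4],
    [-3, 0.4, 4.6],
    [-3.7, 0.5, 5.7],
    [-4.5, 0.6, 6.8],
    [-5.2, 0.7, 8],
    [-6, 0.8, 9.1],
  ],
  jaw=[100, 100, 100, 100, 100, 100, 100, 100],
)

```text
time_s: 14.7
eef_pos: [0.4768, 0.0694, 0.1075]
eef_rot: [-0.219, 0.759, 0.524, 0.318]
wrist_force: [-0.5, 0.5, -0.4]
opening: 0.998
grasp_force: 0.0
```

```bash
cat >> h.py <<'E'
def lying(p,L=.06,r=.027):
    x,y,ph=p;d=np.array([np.cos(ph),np.sin(ph),0]);n=np.array([-d[1],d[0],0]);a=np.pi/8+np.arange(8)*np.pi/4;q=r/np.cos(np.pi/8)
    return np.array([np.array([x,y,.029])+d*s+n*q*np.cos(t)+np.array([0,0,1])*q*np.sin(t) for s in(-L/2,L/2) for t in a])
E
python3 - <<'E'
from kin import *
ctrl.camera("side");g=np.array([.504,.144,.031]);T=tgt(69,45)@FL
go(g,T);c=cal("wrist");im=ctrl.camera("wrist")[:,:,::-1].copy()
pc=proj(c,g)[0].astype(int);print(pc)
hsv=cv2.cvtColor(im,cv2.COLOR_BGR2HSV);x0,y0=pc-85
m=((hsv[...,1]<60)|(hsv[...,2]<20)).astype(np.uint8);k=np.zeros_like(m);k[y0:y0+170,x0:x0+170]=1;m*=k
n,l,st,_=cv2.connectedComponentsWithStats(m);m=(l==1+np.argmax(st[1:,4])).astype(np.uint8)
p,f=fitmask(c,m,lying,[.504,.144,1.2],[.004,.004,.1]);print(m.sum(),p.round(4),np.degrees(p[2]),f)
cv2.polylines(im,[cv2.convexHull(proj(c,lying([.504,.144,np.radians(69)])).astype(np.int32))],True,(0,0,255),1)
cv2.imwrite("pics/w6.png",im)
E
```

```text
dr [-0.02 -0.1  -0.01] xyz [ 0.33 -0.02 10.95] now [0.4756 0.0686 0.1053]
[316 202]
7210 [0.5077 0.1453 1.2083] 69.23021101620627 1.0307703018188477
```

View pics/w6.png

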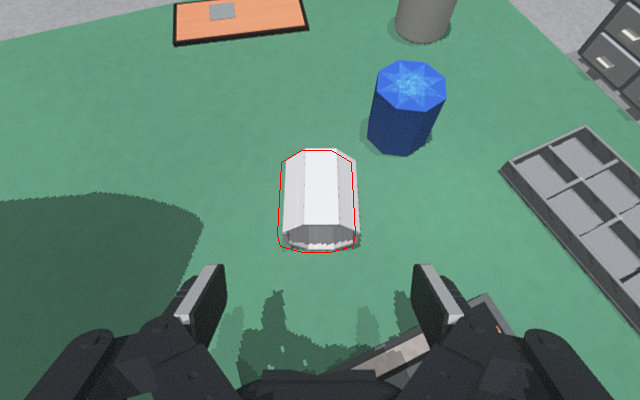

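The wrist shows the cup lying on a flat with its mouth toward the camera. The fit gives centre (0.508, 0.145) at 69°. I regrasp.

Request:
send_rows(
  dr=[
    [0, -0.1, 0],
    [0, -0.1, 0],
    [0, -0.1, 0],
    [0, -0.1, 0],
    [0, -0.1, 0],
    [0, -0.1, 0],
    [0, -0.1, 0],
    [0, -0.1, 0],
  ],
  xyz=[
    [0.3, 0.3, 2.5],
    [0.5, 0.3, 5],
    [0.5, 0.3, 7.5],
    [0.5, 0.3, 9.5],
    [0.5, 0.3, 11.1],
    [0.5, 0.3, 11.1],
    [0.5, 0.3, 11.1],
    [0.5, 0.3, 11.1],
  ],
  jaw=[100, 100, 100, 100, 100, 100, 30, 30],
)

```text
time_s: 15.8
eef_pos: [0.5085, 0.1454, 0.0329]
eef_rot: [-0.216, 0.762, 0.525, 0.313]
wrist_force: [-3.1, -2.3, 5.7]
opening: 0.622
grasp_force: 61.8
```

Request:
send_rows(
  dr=[
    [0, 0, 0],
    [0, 0, 0],
    [0, 0, 0],
    [0, 0, 0],
    [0, 0, 0],
    [0, 0, 0],
    [0, 0, 0],
    [0, 0, 0],
  ],
  xyz=[
    [0, 0, 0],
    [0, 0, 0],
    [0, 0, 0],
    [0, 0, 0],
    [1.4, 0, -1.4],
    [2.8, 0, -2.8],
    [4.3, 0, -4.2],
    [5.7, 0, -5.6],
  ],
  jaw=[30, 30, 30, 30, 30, 30, 30, 30],
)

```text
time_s: 16.8
eef_pos: [0.5083, 0.1466, 0.1125]
eef_rot: [-0.216, 0.762, 0.524, 0.312]
wrist_force: [-0.2, -0.2, -0.6]
opening: 0.625
grasp_force: 63.1
```

Run:
```python
from kin import *
o=ctrl.get_obs();print(o["opening"],o["grasp_force"])
p=o["eef_pos"];p2=np.array([.50,.155,.12]);M=rot(o["eef_rot"]);V=tgt(69,0)@FL;U=tgt(69,-45)@FL
print(np.degrees(R.from_matrix(M.T@tgt(69,45)@FL).as_rotvec()).round(2))
rows([(p2,V),(p2,U)],[8,8])
```

```text
0.6248930957739509 63.14582149368903
[-0.17  0.38 -0.01]
dr [[-0.0, -0.9, 0.0], [-0.0, -1.9, 0.0], [-0.0, -2.8, 0.0], [-0.0, -3.7, 0.0], [-0.0, -4.6, 0.0], [-0.0, -5.6, 0.0], [-0.0, -6.5, 0.0], [-0.0, -7.4, 0.0]]
xyz [[0.1, -0.1, -0.0], [0.2, -0.3, -0.0], [0.3, -0.4, -0.1], [0.4, -0.5, -0.1], [0.5, -0.7, -0.1], [0.7, -0.8, -0.1], [0.8, -0.9, -0.2], [0.9, -1.1, -0.2]]
dr [[-0.0, -0.9, -0.0], [-0.0, -1.9, -0.0], [-0.0, -2.8, -0.0], [-0.0, -3.7, -0.0], [-0.0, -4.7, -0.0], [-0.0, -5.6, -0.0], [0.0, -6.6, -0.0], [-0.0, -7.5, -0.0]]
xyz [[0.0, 0.0, 0.0], [0.0, 0.0, 0.0], [0.0, 0.0, 0.0], [0.0, 0.0, 0.0], [0.0, 0.0, 0.0], [0.0, 0.0, 0.0], [0.0, 0.0, 0.0], [0.0, 0.0, 0.0]]
q 7 [0.07 0.23 1.84 0.   1.07 0.44] 0.0
q 15 [ 0.37  0.64  1.45 -0.55  1.63  0.88] 0.0
```

Request:
send_rows(
  dr=[
    [0, -0.9, 0],
    [0, -1.9, 0],
    [0, -2.8, 0],
    [0, -3.7, 0],
    [0, -4.6, 0],
    [0, -5.6, 0],
    [0, -6.5, 0],
    [0, -7.4, 0],
  ],
  xyz=[
    [0.1, -0.1, 0],
    [0.2, -0.3, 0],
    [0.3, -0.4, -0.1],
    [0.4, -0.5, -0.1],
    [0.5, -0.7, -0.1],
    [0.7, -0.8, -0.1],
    [0.8, -0.9, -0.2],
    [0.9, -1.1, -0.2],
  ],
  jaw=[30, 30, 30, 30, 30, 30, 30, 30],
)

```text
time_s: 17.8
eef_pos: [0.5, 0.1552, 0.12]
eef_rot: [-0.001, 0.824, 0.567, 0.0]
wrist_force: [0.2, 0.6, -1.1]
opening: 0.622
grasp_force: 63.1
```

Request:
send_rows(
  dr=[
    [0, -0.9, 0],
    [0, -1.9, 0],
    [0, -2.8, 0],
    [0, -3.7, 0],
    [0, -4.7, 0],
    [0, -5.6, 0],
    [0, -6.6, 0],
    [0, -7.6, 0],
  ],
  xyz=[
    [0, 0, 0],
    [0, 0, 0],
    [0, 0, 0],
    [0, 0, 0],
    [0, 0, 0],
    [0, 0, 0],
    [0, 0, 0],
    [0, 0, 0],
  ],
  jaw=[30, 30, 30, 30, 30, 30, 30, 30],
)

```text
time_s: 18.8
eef_pos: [0.5001, 0.1554, 0.1196]
eef_rot: [0.219, 0.759, 0.523, -0.319]
wrist_force: [-0.4, 0.1, -1.3]
opening: 0.627
grasp_force: 63.1
```

Run:
```python
from kin import *
ctrl.camera("side");o=ctrl.get_obs();M=rot(o["eef_rot"]);U=tgt(69,-45.4)@FL
print(o["eef_pos"].round(4),o["wrist_force"].round(1),np.degrees(R.from_matrix(M.T@U).as_rotvec()).round(2))
# cup centre relative to TCP at grasp (.5077,.1453,.029)-(.5083,.1454,.0329)
G=tgt(69,44.6)@FL; d=U@(G.T@np.array([-.0007,0,-.0036]));print(d.round(4))
go([o["eef_pos"][0],o["eef_pos"][1],.032-d[2]],U)
```

```text
[0.4991 0.1558 0.1179] [-2.9 -0.1 -2.3] [-0.05  0.4   0.3 ]
[-0.0019 -0.0031  0.0003]
dr [-0.01  0.07  0.05] xyz [6.17 0.04 6.01] now [0.4991 0.1558 0.1179]
```

Request:
send_rows(
  dr=[
    [0, 0, 0],
    [0, 0, 0],
    [0, 0, 0],
    [0, 0, 0],
    [0, 0, 0],
    [0, 0, 0],
    [0, 0, 0],
    [0, 0, 0],
  ],
  xyz=[
    [1.5, 0, 1.5],
    [3, 0, 3],
    [4.4, 0, 4.4],
    [5.2, 0, 5.2],
    [5.6, 0, 5.6],
    [5.8, 0, 5.8],
    [5.9, 0, 5.9],
    [5.9, 0, 5.9],
  ],
  jaw=[30, 30, 30, 30, 30, 30, 30, 30],
)

```text
time_s: 19.85
eef_pos: [0.5, 0.1553, 0.0368]
eef_rot: [0.218, 0.76, 0.524, -0.318]
wrist_force: [1.0, 0.4, -2.0]
opening: 0.624
grasp_force: 63.2
```

Request:
send_rows(
  dr=[
    [0, 0, 0],
    [0, 0, 0],
    [0, 0, 0],
    [0, 0, 0],
    [0, 0, 0],
    [0, 0, 0],
    [0, 0, 0],
    [0, 0, 0],
  ],
  xyz=[
    [0.1, 0, 0.1],
    [0.2, 0, 0.2],
    [0.25, 0, 0.25],
    [0.3, 0, 0.3],
    [0.35, 0, 0.35],
    [0.38, 0, 0.38],
    [0.38, 0, 0.38],
    [0.38, 0, 0.38],
  ],
  jaw=[30, 30, 30, 30, 30, 30, 30, 30],
)

```text
time_s: 20.85
eef_pos: [0.4997, 0.1551, 0.031]
eef_rot: [0.218, 0.76, 0.524, -0.318]
wrist_force: [-0.1, 0.1, -2.1]
opening: 0.618
grasp_force: 63.2
```

Request:
send_rows(
  dr=[
    [0, 0, 0],
    [0, 0, 0],
    [0, 0, 0],
    [0, 0, 0],
    [0, 0, 0],
    [0, 0, 0],
    [0, 0, 0],
    [0, 0, 0],
  ],
  xyz=[
    [0.03, 0, 0.03],
    [0.06, 0, 0.06],
    [0.09, 0, 0.09],
    [0.12, 0, 0.12],
    [0.12, 0, 0.12],
    [0.12, 0, 0.12],
    [0.12, 0, 0.12],
    [0.12, 0, 0.12],
  ],
  jaw=[30, 30, 30, 30, 30, 30, 30, 30],
)

```text
time_s: 21.85
eef_pos: [0.4998, 0.1551, 0.0303]
eef_rot: [0.218, 0.76, 0.524, -0.318]
wrist_force: [-1.9, 1.2, 5.4]
opening: 0.624
grasp_force: 63.8
```

Request:
send_rows(
  dr=[
    [0, 0, 0],
    [0, 0, 0],
    [0, 0, 0],
    [0, 0, 0],
    [0, 0, 0],
    [0, 0, 0],
    [0, 0, 0],
    [0, 0, 0],
  ],
  xyz=[
    [0, 0, 0],
    [0, 0, 0],
    [0, 0, 0],
    [0, 0, 0],
    [0, 0, -1.5],
    [0, 0, -4.5],
    [0, 0, -9],
    [0, 0, -14],
  ],
  jaw=[100, 100, 100, 100, 100, 100, 100, 100],
)

```text
time_s: 22.85
eef_pos: [0.5356, 0.2494, 0.1293]
eef_rot: [0.218, 0.76, 0.524, -0.318]
wrist_force: [0.8, 0.0, 0.1]
opening: 0.998
grasp_force: 0.0
```

```bash
cat > look.py <<'E'
from kin import *
ctrl.camera("side");g=np.array([.498,.152,.032])
c=cal("wrist");im=ctrl.camera("wrist")[:,:,::-1].copy()
pc=proj(c,g)[0].astype(int);print(pc)
hsv=cv2.cvtColor(im,cv2.COLOR_BGR2HSV);x0,y0=np.maximum(pc-85,0)
m=((hsv[...,1]<60)|(hsv[...,2]<20)).astype(np.uint8);k=np.zeros_like(m);k[y0:y0+170,x0:x0+170]=1;m*=k
n,l,st,_=cv2.connectedComponentsWithStats(m);m=(l==1+np.argmax(st[1:,4])).astype(np.uint8)
p,f=fitmask(c,m,lambda p:prism(*p),[.498,.152,.42],[.004,.004,.1]);print(m.sum(),p.round(4),np.degrees(p[2])%45,f)
cv2.polylines(im,[cv2.convexHull(proj(c,prism(*p)).astype(np.int32))],True,(0,0,255),1)
cv2.imwrite("pics/w7.png",im)
E
python3 look.py
python3 - <<'E'
from kin import *
# next: vertical pose above cup for viewing / heading to lids
k=np.array([.5356,-.1343])
for az in (-21,69,159,0,90,45,24,114):
    V=tgt(az-90+180,0); 
    a=[best(np.array([k[0],k[1],z]),tgt(az,0)@FL) for z in(.06,.25)]; b=[best(np.array([.498,.152,z]),tgt(az,0)@FL) for z in(.115,.25)]
    print(az,[ (round(float(m),2),q.round(1).tolist()) for m,q in a[:1]+b[:1]])
E
```

```text
[314 195]
6910 [0.5005 0.1521 0.4397] 25.194048085827216 1393.1259765625
-21 [(0.79, [-0.5, 0.4, 1.8, -0.0, 1.0, 1.5]), (0.73, [0.1, 0.2, 1.9, -0.0, 1.1, 2.0])]
69 [(0.79, [-0.5, 0.4, 1.8, -0.0, 1.0, -0.1]), (0.73, [0.1, 0.2, 1.9, -0.0, 1.1, 0.4])]
159 [(0.79, [-0.5, 0.4, 1.8, -0.0, 1.0, -1.7]), (0.73, [0.1, 0.2, 1.9, -0.0, 1.1, -1.1])]
0 [(0.79, [-0.5, 0.4, 1.8, -0.0, 1.0, 1.1]), (0.73, [0.1, 0.2, 1.9, -0.0, 1.1, 1.6])]
90 [(0.79, [-0.5, 0.4, 1.8, -0.0, 1.0, -0.5]), (0.73, [0.1, 0.2, 1.9, -0.0, 1.1, 0.1])]
45 [(0.79, [-0.5, 0.4, 1.8, -0.0, 1.0, 0.3]), (0.73, [0.1, 0.2, 1.9, -0.0, 1.1, 0.9])]
24 [(0.79, [-0.5, 0.4, 1.8, -0.0, 1.0, 0.7]), (0.73, [0.1, 0.2, 1.9, -0.0, 1.1, 1.2])]
114 [(0.79, [-0.5, 0.4, 1.8, -0.0, 1.0, -0.9]), (0.73, [0.1, 0.2, 1.9, -0.0, 1.1, -0.4])]
```

View pics/w7.png

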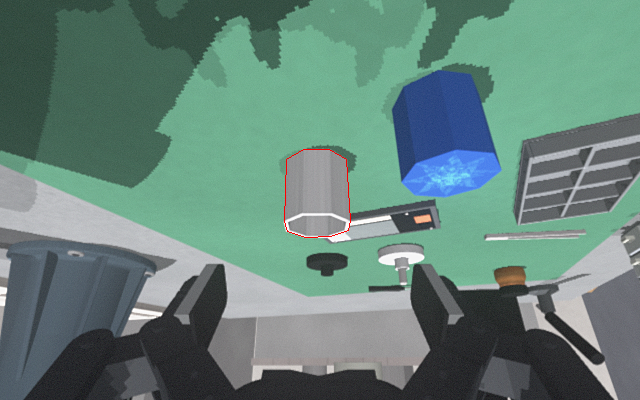

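The cup stands mouth-up with its white rim showing at (318,225), and the outline matches. I go vertical above it to measure, then on to the lids.

Run:
```python
from kin import *
V=tgt(69,0)@FL
rows([(np.array([.50,.15,.26]),V)],[8])
```

```text
dr [[0.0, 0.9, 0.0], [0.0, 1.9, 0.0], [0.0, 2.8, 0.0], [0.0, 3.7, 0.0], [0.0, 4.7, 0.0], [0.1, 5.6, 0.0], [0.1, 6.5, 0.0], [0.1, 7.5, 0.0]]
xyz [[-2.1, 0.0, -0.2], [-4.2, 0.0, -0.3], [-6.3, 0.0, -0.5], [-8.4, 0.0, -0.6], [-10.4, 0.0, -0.8], [-12.5, 0.1, -0.9], [-14.6, 0.1, -1.1], [-16.7, 0.1, -1.2]]
q 7 [ 0.06  0.05  1.73 -0.    1.36  0.43] 0.0
```

Request:
send_rows(
  dr=[
    [0, 0.9, 0],
    [0, 1.9, 0],
    [0, 2.8, 0],
    [0, 3.7, 0],
    [0, 4.7, 0],
    [0, 5.6, 0],
    [0, 6.5, 0],
    [0, 7.5, 0],
  ],
  xyz=[
    [-2.1, 0, -0.2],
    [-4.2, 0, -0.3],
    [-6.3, 0, -0.5],
    [-8.4, 0, -0.6],
    [-10.4, 0, -0.8],
    [-12.5, 0.1, -0.9],
    [-14.6, 0.1, -1.1],
    [-16.7, 0.1, -1.2],
  ],
  jaw=[100, 100, 100, 100, 100, 100, 100, 100],
)

```text
time_s: 23.95
eef_pos: [0.4974, 0.1457, 0.2557]
eef_rot: [0.0, 0.823, 0.568, -0.001]
wrist_force: [-0.7, 0.1, -0.2]
opening: 0.996
grasp_force: 0.0
```

```bash
cat > look2.py <<'E'
from kin import *
for i in range(2): ctrl.camera("side")
def big(im,pc,r):
    hsv=cv2.cvtColor(im,cv2.COLOR_BGR2HSV);x0,y0=np.maximum(pc-r,0)
    m=((hsv[...,1]<60)|(hsv[...,2]<20)).astype(np.uint8);k=np.zeros_like(m);k[y0:y0+2*r,x0:x0+2*r]=1;m*=k
    n,l,st,_=cv2.connectedComponentsWithStats(m);return (l==1+np.argmax(st[1:,4])).astype(np.uint8)
for it in range(2):
    c=cal("wrist");im=ctrl.camera("wrist")[:,:,::-1].copy();pc=proj(c,[.5,.152,.04])[0].astype(int)
    m=big(im,pc,48);p,f=fitmask(c,m,lambda p:prism(*p),[.5,.152,.42],[.004,.004,.1]);print("cup",pc,m.sum(),p.round(4),np.degrees(p[2])%45,f)
cv2.imwrite("pics/w8.png",im)
o=ctrl.get_obs();print(o["eef_pos"].round(4),np.degrees(R.from_matrix(rot(o["eef_rot"]).T@tgt(69,0)@FL).as_rotvec()).round(2))
E
python3 look2.py
python3 - <<'E'
from kin import *
V=tgt(69,0)@FL
rows([(np.array([.5356,-.1343,.22]),V)],[8])
E
```

```text
cup [316 164] 2804 [0.4996 0.1526 0.4247] 24.33178171520348 4.581443786621094
cup [316 164] 2840 [0.4999 0.1529 0.4083] 23.39573469068396 2.502899169921875
[0.4977 0.1454 0.2552] [-0.08  0.38  0.04]
dr [[-0.0, 0.0, 0.0], [-0.0, 0.0, 0.0], [-0.0, 0.0, 0.0], [-0.0, 0.0, 0.0], [-0.0, 0.0, 0.0], [-0.0, 0.0, 0.0], [-0.0, 0.1, 0.0], [-0.0, 0.1, 0.0]]
xyz [[-3.1, 1.7, 0.5], [-6.2, 3.4, 0.9], [-9.3, 5.1, 1.4], [-12.4, 6.8, 1.8], [-15.5, 8.5, 2.3], [-18.6, 10.2, 2.7], [-21.6, 11.9, 3.2], [-24.7, 13.6, 3.7]]
q 7 [-0.46  0.16  1.7  -0.    1.29 -0.09] 0.0
```

Request:
send_rows(
  dr=[
    [0, 0, 0],
    [0, 0, 0],
    [0, 0, 0],
    [0, 0, 0],
    [0, 0, 0],
    [0, 0, 0],
    [0, 0.1, 0],
    [0, 0.1, 0],
  ],
  xyz=[
    [-4, 2.2, 0.5],
    [-8, 4.4, 1],
    [-12, 6.6, 1.5],
    [-16, 8.8, 2],
    [-19.5, 10.8, 2.5],
    [-22.5, 12.4, 3],
    [-24.7, 13.6, 3.7],
    [-24.7, 13.6, 3.7],
  ],
  jaw=[100, 100, 100, 100, 100, 60, 60, 60],
)

```text
time_s: 25.15
eef_pos: [0.5365, -0.1339, 0.217]
eef_rot: [-0.004, 0.824, 0.567, -0.0]
wrist_force: [0.3, -0.5, 0.0]
opening: 0.606
grasp_force: 0.0
```

```bash
cat > look3.py <<'E'
from kin import *
for i in range(2): ctrl.camera("side")
disk=lambda p:prism(p[0],p[1],0,.004,.017,.036,48)
for it in range(2):
    c=cal("wrist");im=ctrl.camera("wrist")[:,:,::-1].copy();pc=proj(c,[.5356,-.1343,.015])[0].astype(int)
    hsv=cv2.cvtColor(im,cv2.COLOR_BGR2HSV);r=60;x0,y0=np.maximum(pc-r,0)
    m=((hsv[...,1]<60)).astype(np.uint8);k=np.zeros_like(m);k[y0:y0+2*r,x0:x0+2*r]=1;m*=k
    n,l,st,_=cv2.connectedComponentsWithStats(m);m=(l==1+np.argmax(st[1:,4])).astype(np.uint8)
    kn=lambda x,y:prism(x,y,0,.017,.057,.006,24)
    M=cv2.GaussianBlur(m.astype(np.float32),(0,0),1.5)
    def cost(p):
        a=hullmask(c,disk(p),m.shape)|hullmask(c,prism(*p,0,.015,.033,.011,24),m.shape)|hullmask(c,kn(*p),m.shape)
        return ((cv2.GaussianBlur(a.astype(np.float32),(0,0),1.5)-M)**2).sum()
    s=minimize(cost,[.5356,-.1343],method="Nelder-Mead",options=dict(initial_simplex=[[.5356,-.1343],[.54,-.1343],[.5356,-.13]]))
    print("lids",pc,m.sum(),s.x.round(4),s.fun)
a=im.copy()
for h in(disk(s.x),kn(*s.x)): cv2.polylines(a,[cv2.convexHull(proj(c,h).astype(np.int32))],True,(0,0,255),1)
cv2.imwrite("pics/w9.png",a)
o=ctrl.get_obs();print(o["eef_pos"].round(4),o["opening"],np.degrees(R.from_matrix(rot(o["eef_rot"]).T@tgt(69,0)@FL).as_rotvec()).round(2))
go([*s.x,.054],tgt(69,0)@FL)
E
python3 look3.py
```

```text
lids [317 178] 3865 [ 0.5352 -0.1342] 1.163353681564331
lids [317 178] 3862 [ 0.5354 -0.1341] 1.2399954795837402
[ 0.5368 -0.1321  0.2187] 0.5965111020837854 [-0.18 -0.26  0.23]
dr [-0.03 -0.04  0.04] xyz [-3.200e-01 -1.000e-02  1.647e+01] now [ 0.5368 -0.1321  0.2187]
```

The lid fit is clean at (0.535, -0.134). I descend on the knob.

Request:
send_rows(
  dr=[
    [0, 0, 0],
    [0, 0, 0],
    [0, 0, 0],
    [0, 0, 0],
    [0, 0, 0],
    [0, 0, 0],
    [0, 0, 0],
    [0, 0, 0],
  ],
  xyz=[
    [-0.2, 0, 3.5],
    [-0.3, 0, 7],
    [-0.3, 0, 10.5],
    [-0.3, 0, 13],
    [-0.3, 0, 15],
    [-0.3, 0, 15.8],
    [-0.3, 0, 16.2],
    [-0.3, 0, 16.2],
  ],
  jaw=[50, 50, 50, 50, 50, 50, 50, 50],
)

```text
time_s: 26.35
eef_pos: [0.5361, -0.1354, 0.0577]
eef_rot: [-0.002, 0.823, 0.568, 0.002]
wrist_force: [-0.1, 0.3, 1.2]
opening: 0.5
grasp_force: 0.0
```

Run:
```python
from kin import *
ctrl.camera("side");o=ctrl.get_obs();print(o["eef_pos"].round(4),o["wrist_force"].round(1));go([.5353,-.1341,.055],tgt(69,0)@FL)
```

```text
[ 0.5362 -0.1355  0.0579] [-0.2  0.2  0.6]
dr [-0.01 -0.04  0.03] xyz [ 0.1  -0.14  0.29] now [ 0.5362 -0.1355  0.0579]
```

Request:
send_rows(
  dr=[
    [0, 0, 0],
    [0, 0, 0],
    [0, 0, 0],
    [0, 0, 0],
    [0, 0, 0],
    [0, 0, 0],
    [0, 0, 0],
    [0, 0, 0],
  ],
  xyz=[
    [0.1, -0.1, 0.2],
    [0.1, -0.1, 0.2],
    [0.1, -0.1, 0.2],
    [0.1, -0.1, 0.2],
    [0.1, -0.1, 0.2],
    [0.1, -0.1, 0.2],
    [0.1, -0.1, 0.2],
    [0.1, -0.1, 0.2],
  ],
  jaw=[50, 50, 0, 0, 0, 0, 0, 0],
)

```text
time_s: 27.4
eef_pos: [0.5351, -0.1342, 0.0551]
eef_rot: [-0.002, 0.823, 0.567, 0.001]
wrist_force: [-0.6, 0.2, 0.7]
opening: 0.115
grasp_force: 58.5
```

Request:
send_rows(
  dr=[
    [0, 0, 0],
    [0, 0, 0],
    [0, 0, 0],
    [0, 0, 0],
    [0, 0, 0],
    [0, 0, 0],
    [0, 0, 0],
    [0, 0, 0],
  ],
  xyz=[
    [0, 0, 0],
    [0, 0, -0.2],
    [0, 0, -0.5],
    [0, 0, -1],
    [0, 0, -2],
    [0, 0, -4],
    [0, 0, -7],
    [0, 0, -10],
  ],
  jaw=[0, 0, 0, 0, 0, 0, 0, 0],
)

```text
time_s: 28.4
eef_pos: [0.5351, -0.1347, 0.1566]
eef_rot: [-0.002, 0.823, 0.567, 0.001]
wrist_force: [0.3, -0.6, -0.9]
opening: 0.112
grasp_force: 58.6
```

Run:
```python
from kin import *
for i in range(2): ctrl.camera("side")
o=ctrl.get_obs();print(o["eef_pos"].round(4),o["opening"],o["grasp_force"],o["wrist_force"].round(1))
V=tgt(69,0)@FL;print(np.degrees(R.from_matrix(rot(o["eef_rot"]).T@V).as_rotvec()).round(2))
rows([(np.array([.4998,.1528,.165]),V)],[8])
im=ctrl.camera("side")[:,:,::-1];u=proj(cal("side"),o["eef_pos"]-[0,0,.03])[0].astype(int);a=im[u[1]-50:u[1]+50,u[0]-65:u[0]+65]
cv2.imwrite("pics/s3.png",cv2.resize(a,None,fx=6,fy=6,interpolation=cv2.INTER_CUBIC))
```

```text
[ 0.5376 -0.1358  0.1595] 0.1116811647549196 58.63216847763397 [ 0.1 -0.1 -1.3]
[ 0.33 -0.22  0.15]
dr [[0.0, -0.0, 0.0], [0.0, -0.0, 0.0], [0.0, -0.0, 0.0], [0.0, -0.0, 0.0], [0.0, -0.0, 0.0], [0.0, -0.0, 0.0], [0.0, -0.0, 0.0], [0.1, -0.0, 0.0]]
xyz [[3.2, -1.7, -0.1], [6.4, -3.5, -0.1], [9.6, -5.2, -0.2], [12.8, -6.9, -0.3], [16.0, -8.6, -0.3], [19.2, -10.4, -0.4], [22.4, -12.1, -0.5], [25.6, -13.8, -0.5]]
q 7 [0.07 0.16 1.82 0.   1.17 0.44] 0.0
```

Request:
send_rows(
  dr=[
    [0, 0, 0],
    [0, 0, 0],
    [0, 0, 0],
    [0, 0, 0],
    [0, 0, 0],
    [0, 0, 0],
    [0, 0, 0],
    [0, 0, 0],
  ],
  xyz=[
    [2, -1.1, 0],
    [5.5, -3, -0.2],
    [9.8, -5.3, -0.3],
    [14, -7.5, -0.4],
    [18, -9.7, -0.5],
    [21.5, -11.6, -0.5],
    [24.2, -13.1, -0.5],
    [25.6, -13.8, -0.5],
  ],
  jaw=[0, 0, 0, 0, 0, 0, 0, 0],
)

```text
time_s: 29.55
eef_pos: [0.4952, 0.1558, 0.1601]
eef_rot: [-0.003, 0.823, 0.568, 0.0]
wrist_force: [0.2, 0.3, -1.4]
opening: 0.114
grasp_force: 58.6
```

Run:
```python
from kin import *
V=tgt(69,0)@FL;X=[]
for i in range(5):
    ctrl.camera("scene");o=ctrl.get_obs();X.append(np.r_[o["eef_pos"],np.degrees(R.from_matrix(rot(o["eef_rot"]).T@V).as_rotvec())])
print(np.round(X,4));print(o["grasp_force"],o["wrist_force"].round(1))
p=np.mean(X,0)[:3];go([.4998,.1528,.13],V,(p,rot(o["eef_rot"])))
```

```text
[[ 0.4955  0.1566  0.1603 -0.2727 -0.2605  0.2746]
 [ 0.4961  0.1551  0.1606 -0.2183 -0.2301  0.2795]
 [ 0.4966  0.1541  0.1608 -0.1815 -0.2147  0.2313]
 [ 0.497   0.1534  0.161  -0.1577 -0.2183  0.169 ]
 [ 0.4972  0.153   0.1612 -0.1432 -0.227   0.1175]]
58.63064140663482 [-0.6 -0.5 -2.4]
dr [-0.02 -0.04  0.02] xyz [-0.05  0.38  3.08] now [0.4965 0.1544 0.1608]
```

Request:
send_rows(
  dr=[
    [0, 0, 0],
    [0, 0, 0],
    [0, 0, 0],
    [0, 0, 0],
    [0, 0, 0],
    [0, 0, 0],
    [0, 0, 0],
    [0, 0, 0],
  ],
  xyz=[
    [0.1, 0.2, 0.5],
    [0.1, 0.2, 1],
    [0.1, 0.2, 1.6],
    [0.1, 0.2, 2],
    [0.1, 0.2, 2],
    [0.1, 0.2, 2],
    [0.1, 0.2, 2],
    [0.1, 0.2, 2],
  ],
  jaw=[0, 0, 0, 0, 0, 0, 0, 0],
)

```text
time_s: 30.8
eef_pos: [0.4996, 0.154, 0.1417]
eef_rot: [-0.002, 0.823, 0.567, 0.001]
wrist_force: [-0.7, 0.1, -1.5]
opening: 0.109
grasp_force: 58.6
```

```bash
cat > st.py <<'E'
from kin import *
import sys
V=tgt(69,0)@FL;X=[]
for i in range(4):
    ctrl.camera("scene");o=ctrl.get_obs();X.append(np.r_[o["eef_pos"]*1000,np.degrees(R.from_matrix(rot(o["eef_rot"]).T@V).as_rotvec())])
print(np.round(X,2)[[0,3]],o["grasp_force"],o["wrist_force"].round(1),o["opening"])
E
python3 st.py
python3 - <<'E'
from kin import *
# relative check: cup + lids in one side/scene picture: lid disc centre vs cup centre
o=ctrl.get_obs();e=o["eef_pos"]
for n in("side","scene"):
    c=cal(n);im=ctrl.camera(n)[:,:,::-1].copy()
    u=proj(c,[e-[0,0,.06],[.4998,.1528,.03]]).astype(int);print(n,u)
    a=im[u[1][1]-70:u[1][1]+35,u[1][0]-60:u[1][0]+60];cv2.imwrite(f"pics/{n}4.png",cv2.resize(a,None,fx=3.3,fy=5,interpolation=cv2.INTER_CUBIC))
a=np.hstack([cv2.imread("pics/side4.png"),cv2.imread("pics/scene4.png")]);print(a.shape);cv2.imwrite("pics/both4.png",a)
E
```

```text
[[ 4.9961e+02  1.5403e+02  1.4174e+02 -1.0000e-01 -2.7000e-01  1.4000e-01]
 [ 4.9955e+02  1.5399e+02  1.4163e+02 -1.1000e-01 -2.7000e-01  1.4000e-01]] 58.63988673489075 [-0.8 -0.1 -1.1] 0.11121290820252824
side [[348 226]
 [346 247]]
scene [[382 182]
 [380 196]]
(525, 792, 3)
```

Request:
send_rows(
  dr=[
    [0, 0, 0],
    [0, 0, 0],
    [0, 0, 0],
    [0, 0, 0],
    [0, 0, 0],
    [0, 0, 0],
    [0, 0, 0],
    [0, 0, 0],
  ],
  xyz=[
    [-0.1, 0.05, 0.8],
    [-0.1, 0.05, 1.6],
    [-0.1, 0.05, 2.1],
    [-0.1, 0.05, 2.4],
    [-0.1, 0.05, 2.5],
    [-0.1, 0.05, 2.5],
    [-0.1, 0.05, 2.5],
    [-0.1, 0.05, 2.5],
  ],
  jaw=[0, 0, 0, 0, 0, 0, 0, 0],
)

```text
time_s: 32.1
eef_pos: [0.4998, 0.153, 0.1168]
eef_rot: [-0.002, 0.823, 0.567, 0.002]
wrist_force: [-0.2, 0.9, -1.5]
opening: 0.113
grasp_force: 58.6
```

```bash
python3 st.py
```

```text
[[ 4.9975e+02  1.5299e+02  1.1675e+02 -1.0000e-01 -2.7000e-01  1.4000e-01]
 [ 4.9972e+02  1.5298e+02  1.1666e+02 -1.1000e-01 -2.7000e-01  1.4000e-01]] 58.620695939753205 [ 0.6  0.1 -0.4] 0.11253268843203948
```

Now lower slowly into the mouth.

Request:
send_rows(
  dr=[
    [0, 0, 0],
    [0, 0, 0],
    [0, 0, 0],
    [0, 0, 0],
    [0, 0, 0],
    [0, 0, 0],
    [0, 0, 0],
    [0, 0, 0],
  ],
  xyz=[
    [0, 0, 0.1],
    [0, 0, 0.2],
    [0, 0, 0.3],
    [0, 0, 0.4],
    [0, 0, 0.5],
    [0, 0, 0.6],
    [0, 0, 0.6],
    [0, 0, 0.6],
  ],
  jaw=[0, 0, 0, 0, 0, 0, 0, 0],
)

```text
time_s: 33.3
eef_pos: [0.4997, 0.153, 0.1106]
eef_rot: [-0.002, 0.823, 0.567, 0.001]
wrist_force: [-0.8, -0.1, -2.0]
opening: 0.113
grasp_force: 58.6
```

Request:
send_rows(
  dr=[
    [0, 0, 0],
    [0, 0, 0],
    [0, 0, 0],
    [0, 0, 0],
    [0, 0, 0],
    [0, 0, 0],
    [0, 0, 0],
    [0, 0, 0],
  ],
  xyz=[
    [0, 0, 0.1],
    [0, 0, 0.2],
    [0, 0, 0.25],
    [0, 0, 0.3],
    [0, 0, 0.35],
    [0, 0, 0.35],
    [0, 0, 0.35],
    [0, 0, 0.35],
  ],
  jaw=[0, 0, 0, 0, 0, 0, 0, 0],
)

```text
time_s: 34.3
eef_pos: [0.4997, 0.1531, 0.1072]
eef_rot: [-0.002, 0.823, 0.567, 0.001]
wrist_force: [0.6, -0.6, 0.1]
opening: 0.114
grasp_force: 58.8
```

Request:
send_rows(
  dr=[
    [0, 0, 0],
    [0, 0, 0],
    [0, 0, 0],
    [0, 0, 0],
    [0, 0, 0],
    [0, 0, 0],
    [0, 0, 0],
    [0, 0, 0],
  ],
  xyz=[
    [0, 0, 0.05],
    [0, 0, 0.05],
    [0, 0, 0.05],
    [0, 0, 0.05],
    [0, 0, 0.05],
    [0, 0, 0.05],
    [0, 0, 0.05],
    [0, 0, 0.05],
  ],
  jaw=[0, 0, 0, 0, 0, 0, 0, 0],
)

```text
time_s: 35.3
eef_pos: [0.5, 0.1531, 0.107]
eef_rot: [-0.002, 0.823, 0.567, 0.002]
wrist_force: [-2.2, 0.2, 5.0]
opening: 0.112
grasp_force: 59.2
```

Request:
send_rows(
  dr=[
    [0, 0, 0],
    [0, 0, 0],
    [0, 0, 0],
    [0, 0, 0],
    [0, 0, 0],
    [0, 0, 0],
    [0, 0, 0],
    [0, 0, 0],
  ],
  xyz=[
    [0, 0, 0],
    [0, 0, 0],
    [0, 0, 0],
    [0, 0, 0],
    [0, 0, 0],
    [0, 0, 0],
    [0, 0, 0],
    [0, 0, 0],
  ],
  jaw=[10, 20, 30, 40, 50, 50, 50, 50],
)

```text
time_s: 36.3
eef_pos: [0.4996, 0.153, 0.1066]
eef_rot: [-0.002, 0.823, 0.567, 0.001]
wrist_force: [0.7, 0.5, 1.0]
opening: 0.496
grasp_force: 0.0
```

```bash
python3 st.py
python3 - <<'E'
from kin import *
A=[]
for n in("side","scene"):
    c=cal(n);im=ctrl.camera(n)[:,:,::-1].copy();cv2.imwrite(f"pics/{n}5.png",im);u=proj(c,[.4998,.1528,.06])[0].astype(int)
    for z0,z1,r in((.056,.069,.036),(.069,.109,.006)): cv2.polylines(im,[np.round(cv2.convexHull(proj(c,prism(.4998,.1528,0,z0,z1,r,32)).astype(np.float32))).astype(np.int32)],True,(0,0,255),1)
    A.append(cv2.resize(im[u[1]-45:u[1]+45,u[0]-30:u[0]+30],None,fx=6,fy=6,interpolation=cv2.INTER_CUBIC))
cv2.imwrite("pics/both5.png",np.hstack(A))
E
```

```text
[[ 4.9964e+02  1.5305e+02  1.0658e+02 -1.1000e-01 -2.7000e-01  1.4000e-01]
 [ 4.9964e+02  1.5302e+02  1.0656e+02 -1.1000e-01 -2.6000e-01  1.4000e-01]] 0.0 [-0.4  0.4  0.2] 0.4976530271216454
```

View pics/both5.png

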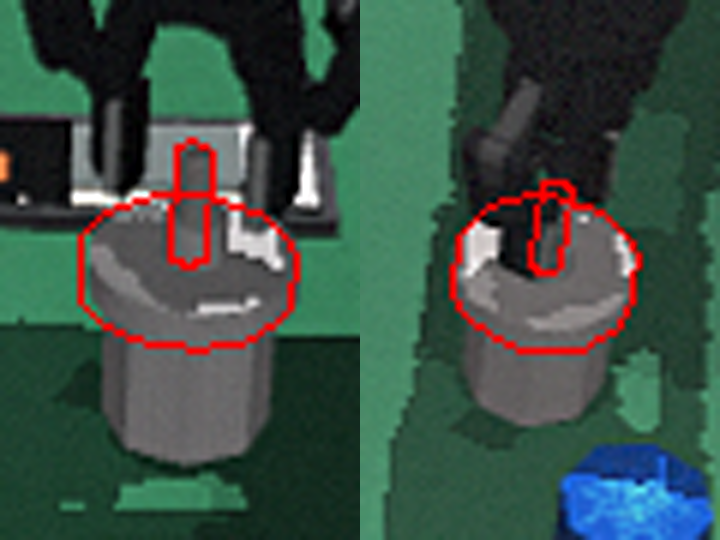

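Both views show the lids fully home, matching the outlines, and the contact height of 0.107 agrees. I lower onto the collar and grip it.

Request:
send_rows(
  dr=[
    [0, 0, 0],
    [0, 0, 0],
    [0, 0, 0],
    [0, 0, 0],
    [0, 0, 0],
    [0, 0, 0],
    [0, 0, 0],
    [0, 0, 0],
  ],
  xyz=[
    [0, 0, 0.4],
    [0, 0, 0.8],
    [0, 0, 1.2],
    [0, 0, 1.5],
    [0, 0, 1.55],
    [0, 0, 1.55],
    [0, 0, 1.55],
    [0, 0, 1.55],
  ],
  jaw=[50, 50, 50, 50, 50, 50, 50, 50],
)

```text
time_s: 37.6
eef_pos: [0.4997, 0.1531, 0.0912]
eef_rot: [-0.002, 0.823, 0.567, 0.001]
wrist_force: [-1.0, 0.4, 0.8]
opening: 0.502
grasp_force: 0.0
```

Request:
send_rows(
  dr=[
    [0, 0, 0],
    [0, 0, 0],
    [0, 0, 0],
    [0, 0, 0],
    [0, 0, 0],
    [0, 0, 0],
    [0, 0, 0],
    [0, 0, 0],
  ],
  xyz=[
    [0, 0, 0],
    [0, 0, 0],
    [0, 0, 0],
    [0, 0, 0],
    [0, 0, 0],
    [0, 0, 0],
    [0, 0, 0],
    [0, 0, 0],
  ],
  jaw=[45, 40, 35, 30, 25, 15, 5, 0],
)

```text
time_s: 38.6
eef_pos: [0.4999, 0.1531, 0.0914]
eef_rot: [-0.002, 0.823, 0.567, 0.002]
wrist_force: [-0.6, 0.7, 5.5]
opening: 0.24
grasp_force: 58.9
```

Request:
send_rows(
  dr=[
    [0, 0, 0],
    [0, 0, 0],
    [0, 0, 0],
    [0, 0, 0],
    [0, 0, 0],
    [0, 0, 0],
    [0, 0, 0],
    [0, 0, 0],
  ],
  xyz=[
    [0, 0, 0],
    [0, 0, 0],
    [0, 0, 0],
    [0, 0, 0],
    [0, 0, 0],
    [0, 0, -0.1],
    [0, 0, -0.2],
    [0, 0, -0.4],
  ],
  jaw=[0, 0, 0, 0, 0, 0, 0, 0],
)

```text
time_s: 39.6
eef_pos: [0.4993, 0.1531, 0.0947]
eef_rot: [-0.002, 0.823, 0.567, 0.001]
wrist_force: [-0.4, -0.2, -0.4]
opening: 0.235
grasp_force: 58.7
```

```bash
python3 st.py
```

```text
[[ 4.9956e+02  1.5309e+02  9.5140e+01 -1.3000e-01 -2.6000e-01  1.4000e-01]
 [ 4.9963e+02  1.5310e+02  9.5060e+01 -1.1000e-01 -2.7000e-01  1.4000e-01]] 58.678725231438875 [-0.  -0.1 -1.1] 0.23732754137394094
```

Request:
send_rows(
  dr=[
    [0, 0, 0],
    [0, 0, 0],
    [0, 0, 0],
    [0, 0, 0],
    [0, 0, 0],
    [0, 0, 0],
    [0, 0, 0],
    [0, 0, 0],
  ],
  xyz=[
    [0, 0, -0.3],
    [0, 0, -0.7],
    [0, 0, -1.2],
    [0, 0, -1.7],
    [0, 0, -2.2],
    [0, 0, -2.7],
    [0, 0, -3.2],
    [0, 0, -3.7],
  ],
  jaw=[0, 0, 0, 0, 0, 0, 0, 0],
)

```text
time_s: 40.8
eef_pos: [0.4996, 0.1529, 0.1324]
eef_rot: [-0.002, 0.823, 0.567, 0.001]
wrist_force: [-0.4, -0.6, -1.4]
opening: 0.236
grasp_force: 58.7
```

Request:
send_rows(
  dr=[
    [0, 0, 0],
    [0, 0, 0],
    [0, 0, 0],
    [0, 0, 0],
    [0, 0, 0],
    [0, 0, 0],
    [0, 0, 0],
    [0, 0, 0],
  ],
  xyz=[
    [0, 0, -0.6],
    [0, 0, -1.2],
    [0, 0, -1.9],
    [0, 0, -2.6],
    [0, 0, -3.3],
    [0, 0, -3.9],
    [0, 0, -4.3],
    [0, 0, -4.5],
  ],
  jaw=[0, 0, 0, 0, 0, 0, 0, 0],
)

```text
time_s: 41.8
eef_pos: [0.4997, 0.1527, 0.1773]
eef_rot: [-0.002, 0.823, 0.567, 0.001]
wrist_force: [0.4, -0.2, -0.3]
opening: 0.231
grasp_force: 58.7
```

Request:
send_rows(
  dr=[
    [0, 0, 0],
    [0, 0, 0],
    [0, 0, 0],
    [0, 0, 0],
    [0, 0, 0],
    [0, 0, 0],
    [0, 0, 0],
    [0, 0, 0],
  ],
  xyz=[
    [0, 0, -0.5],
    [0, 0, -0.5],
    [0, 0, -0.5],
    [0, 0, -0.5],
    [0, 0, -0.5],
    [0, 0, -0.5],
    [0, 0, -0.5],
    [0, 0, -0.5],
  ],
  jaw=[0, 0, 0, 0, 0, 0, 0, 0],
)

```text
time_s: 42.8
eef_pos: [0.4996, 0.1527, 0.182]
eef_rot: [-0.002, 0.823, 0.567, 0.001]
wrist_force: [0.1, -0.4, -1.2]
opening: 0.234
grasp_force: 58.7
```

```bash
python3 st.py
python3 - <<'E'
from kin import *
# check without viewing: silhouettes of cup+inner lid (side) and lifted lid against grey mask
for n in("side","scene"):
    c=cal(n);im=ctrl.camera(n)[:,:,::-1].copy();cv2.imwrite(f"pics/{n}6.png",im);hsv=cv2.cvtColor(im,cv2.COLOR_BGR2HSV)
    g=((hsv[...,1]<50)&(hsv[...,2]>60)).astype(np.uint8)
    for nm,z0,z1,r,k in(("cup",.002,.062,.026,8),("disc",.062,.066,.027,32),("knob",.068,.108,.005,24),("lid",.143,.154,.035,48)):
        m=hullmask(c,prism(.4998,.1528,.42,z0,z1,r,k),g.shape);print(n,nm,m.sum(),round(float(g[m>0].mean()),2))
E
```

```text
[[ 4.9962e+02  1.5267e+02  1.8205e+02 -1.2000e-01 -2.6000e-01  1.4000e-01]
 [ 4.9967e+02  1.5265e+02  1.8207e+02 -1.1000e-01 -2.7000e-01  1.4000e-01]] 58.68731562048197 [ 0.5  1.2 -0.2] 0.23623463239882508
side cup 1003 0.96
side disc 370 0.95
side knob 110 0.98
side lid 702 0.81
scene cup 690 0.99
scene disc 324 0.96
scene knob 73 0.99
scene lid 649 0.78
```

The cup, inner lid disc and knob all match their seated positions. The outer lid is held still with its lower edge at about z = 0.147, above the knob top at 0.109. Handing in.

```bash
python3 -c "
from bench import ctrl
print(ctrl.hand_in())"
```

```text
the job is handed in; nothing more can be done
None
```

I handed the job in at about 43 s of the 72 s allowed: the cup stands mouth-up with the inner lid seated in it, and the gripper is holding the outer lid level and still above the knob; no verdict came back.

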